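# Check the puzzle rollers and set aside the one that wobbles

### The job

Before the jigsaw is glued, check the two hand rollers from the wooden rack. One after the other, roll each in a single pass from one red line to the other along the white marble plate, pressing only gently and keeping it in touch (never over 15 newtons), and feel whether it bobs up and down; then hang a roller that runs level back in the wooden rack and hang one that wobbles in the red rack. Leave the tumbler, the glue bottle and the joined piece of jigsaw alone.

Things in the scene. Friction and masses are not known exactly. Their poses are not given: they have to be found in the camera images.
- brayer_a: hand roller: wooden handle over a steel crossbar and black rubber roller (32 mm across, 60 mm long). Origin 16 mm below the axle; z up, y along axle, x rolling direction. Axle z = 16 mm; crossbar 12 (x) by 120 mm (y), z = 36 to 46; handle 30 (x) by 22 mm (y), z = 46 to 96: grip its 22 mm. About 0.2 kg. Starts hanging in the wooden rack.
- brayer_b: the other hand roller, same looks, sizes and frame as brayer_a. Each of the two may be true or faulty. True: the rubber's lowest point is always at z = 0. Faulty (rubber 2.5 mm off-centre on its axle, not to be seen at rest): its lowest point moves between z = -2.5 and +2.5 mm as it turns, so the handle bobs 5 mm once per turn (101 mm)
- roller_a (a joint): The axle sits in a fork that springs up towards the handle under load (about 2 N before it gives, then 5 N per mm, 7 mm at most). Joint: turn of the rubber roller about its axle (rad): starts within 0.8 of 0, grows when rolled towards its +x (about 6.9 for 110 mm), no end stop, light friction, stays where it was turned; says nothing of its trueness (roller of brayer_a)
- roller_b (a joint): The axle sits in a fork that springs up towards the handle under load (about 2 N before it gives, then 5 N per mm, 7 mm at most). Joint: turn of the rubber roller about its axle (rad): starts within 0.8 of 0, grows when rolled towards its +x (about 6.9 for 110 mm), no end stop, light friction, stays where it was turned; says nothing of its trueness (roller of brayer_b)
- plate: white marble test plate, fixed, 210 mm (x) by 150 mm (y) by 10 mm thick; origin: centre of its underside, top at z = 10 mm. Two thin flush red lines run along its y at x = -55 and +55 mm. Rigid: a roller 1 mm too low presses 5 N harder, so the height must follow the felt force (4 to 8 N is right)
- line_near (a point): middle of the red line at plate x = -55 mm, on the plate's top (x, y as the plate)
- line_far (a point): middle of the red line at plate x = +55 mm, on the plate's top
- home_rack: pale wooden low fixed rack, 180 (x) by 130 mm (y); origin: centre of its underside. Rails along x at y = +-50 mm, 10 mm thick, top z = 60, with notches 18 mm wide at x = +-45, sides 7 mm high. A roller hangs upright, its crossbar's ends lying in a notch of both rails (either way round), axle along y. Both rollers start here; true ones come back, in either slot.
- red_rack: red low fixed rack, 180 (x) by 130 mm (y); origin: centre of its underside. Rails along x at y = +-50 mm, 10 mm thick, top z = 60, with notches 18 mm wide at x = +-45, sides 7 mm high. A roller hangs upright, its crossbar's ends lying in a notch of both rails (either way round), axle along y. Empty at the start; wobbling ones go here, in either slot.
- home_rack_slot0 (a point): seat of a rack slot: where a hand roller's origin lies (in x, y and height) when it hangs in this slot; 24 mm above the table; axes as the rack's (wooden rack, x = -45 mm)
- home_rack_slot1 (a point): seat of a rack slot: where a hand roller's origin lies (in x, y and height) when it hangs in this slot; 24 mm above the table; axes as the rack's (wooden rack, x = +45 mm)
- red_rack_slot0 (a point): seat of a rack slot: where a hand roller's origin lies (in x, y and height) when it hangs in this slot; 24 mm above the table; axes as the rack's (red rack, x = -45 mm)
- red_rack_slot1 (a point): seat of a rack slot: where a hand roller's origin lies (in x, y and height) when it hangs in this slot; 24 mm above the table; axes as the rack's (red rack, x = +45 mm)
- tumbler: orange drinking tumbler, 72 mm across, 110 mm high, standing on a dark coaster 100 mm across; origin: centre of its underside; leave alone
- glue: closed white glue bottle with blue label, 54 mm across, 130 mm high; origin: centre of its underside; leave alone
- puzzle_chunk: joined pieces of jigsaw, blue and cream, 90 by 60 by 5 mm, flat on the table; origin: centre of its underside; leave alone
Not all that is in view belongs to the job. Leave any blue or turquoise look-alike of the brayer_a alone.

How it is judged:
By the outcome, as a careful person would: the job done as asked, in the order asked, and still so for the second after the job is handed in, with the robot touching nothing.
It also fails if it takes over 72 s, if anything falls off the work surface, if the arm or the gripper's body presses on something with over 40 N, if the wrist force passes 120 N, or if a joint passes its speed limit or range.

### The arm

A 6-joint arm with a two-finger parallel gripper is mounted at the origin on the work surface. World frame = base frame: x ahead of the robot, y to its left, z up, the work surface at z = 0. Lengths are in mm, angles in degrees, forces in N, time in s.
With the tool pointing down it reaches from about 425 to 1125 mm from the base axis. Payload 14.9 kg.
Tool frame: the origin (TCP) lies midway between the tips of the shut fingers; the grasp point (between the pads) lies 19 mm behind it; z points along the fingers, y is the line along which they close (so a half turn about z gives the same grasp; the last joint's range is limited). The gripper opens to 91 mm and grips with 3 to 60 N. Pads are 32 mm wide; open, the fingers measure 118 mm over their backs; the gripper's body (76 mm by 178 mm) begins 60 mm behind the grasp point.
Start: joints at [69.082, 21.709, 99.362, -0, 58.929, -1.908], TCP at [228.029, 661.831, 188.232] pointing down, gripper open.
Joint ranges: [-158.91, 158.91], [-42.39, 125.64], [0.06, 152.35], [-60.88, 240.88], [17.5, 164.5], [-176.32, 176.32]. Speed limits (degrees/s): [108.29, 108.29, 136.94, 180, 180, 180].

### API

Orientations are given as a 3x3 rotation matrix whose columns are the frame's x, y, z axes.
In Python, from bench import robot, cams gives the robot as it stands.
- The arm moves only by the tool servo_tool, never from a script. Its argument "series" is a list of rows, each an object of numbers: "grip": the finger opening in cm, from 0 to 9.12; "dx", "dy", "dz": the shift along the tool's x, y, z in cm; "rx", "ry", "rz": the turn, a rotation vector about the tool's x, y, z in degrees. A call has 1 to 8 rows; each row is the pose to reach, as a shift and turn from the pose commanded when the call began, along the tool's axes at that moment; what a row does not reach only later rows make up. A row lasts 1/12 s, in which the tool goes at most 41.7 mm and 7.16 degrees, less where a joint would pass 70% of its speed; a pose out of reach is approached as far as the arm can. A call with a gripper value outside its range is refused whole. The fingers move at their own pace and stop on an object; the grip force is fixed at half the most. Time passes only in rows, so rows that repeat a pose let the fingers close. It gives the time, the measured TCP pose, the force, the opening and the grip force at its end, in the units of the state.
- robot.get_obs(): the state, without advancing time (a new reading comes with each control period).
- cams.capture(name): name is "side" or "top" or "wrist"; returns the picture (384x512x3 uint8, blue, green, red); there is no depth.
- cams.camera_info(name): a dict with "vertical_fov" (degrees; the focal length in pixels is half the picture's height over the tangent of half this angle, whatever the lens; pixels are square), "cx", "cy" (the principal point, pixels), "eye" and "rotation" of the camera in the world. Camera axes: x right, y down, z forward; pixel columns grow to the right and rows downward; lengths in mm; the calibration is good to about 2 mm. A picture is of the moment at which its call begins: read the wrist's pose just before it. camera_info takes no time and is no camera call; for the wrist camera it gives the pose at the moment of the call.
- robot.sign_off(): hands the job in; it is judged then, once.
Trained networks look in the newest picture that a camera, given by its name, has taken for a name from the list of things; names that differ only in an ending like _2 or _b are one class to them, and where a whole thing is asked for, a point or a joint stands for the part that bears it (a point fixed in the world has none). Each returns a list of dicts, best first, with "confidence" (0 to 1); they miss things now and then, are a little off and sometimes report something else, mostly with a low value. They report only what shows in the picture. A call takes as long as a camera call. They do not tell look-alikes from the thing itself.
- cams.find_in(target, camera): "extent" ([left, top, right, bottom] in pixels, round what is visible of it).
The state is a dict: "clock": time; "q": joint angles; "joint_velocities": joint speeds; "effort": joint torques, N m; "ee_pos": TCP position; "eef_rot": TCP orientation; "force": force on the tool from outside, world axes, zero at the start; "ft_torque": the same for the moment, N m; "opening": finger opening in mm; "finger_force": force on a finger pad.
Only numpy, scipy, OpenCV 4.12 (cv2) and the standard library are available. Lean on these libraries where they do the work, as an engineer would, in place of code of your own. Each camera call takes 0.05 s, during which the arm holds its last target. There are 200 camera calls.

## Working session

There is one attempt and no reset: what is moved stays moved. The work goes in short steps, Python scripts to look and compute and a tool call to move; the robot and the scene stay as the last step left them, time stands still between calls to the robot, and variables do not carry over. Pictures are saved under pics/ and viewed, at most 10 in all, crops included, and the job is handed in when it is done.

Besides the shell and the picture viewer there is one more tool, called in YAML: its name, and indented under it one key for each argument. servo_tool: Moves the arm, as the interface text tells. Its arguments: {"type":"object","properties":{"series":{"type":"array"}},"required":["series"]}

```bash
ls; mkdir -p pics; python3 - <<'E'
from bench import robot,cams
import cv2,json
import numpy as np
o=robot.get_obs();print(o)
ims=[]
for n in ["top","side"]:
    im=cams.capture(n);cv2.imwrite(f"pics/{n}0.png",im);i=cams.camera_info(n);print(n,i)
    for t in ["brayer_a","plate","home_rack","red_rack","tumbler","glue","puzzle_chunk"]:
        print(t,[([round(float(v)) for v in d["extent"]],round(d["confidence"],2)) for d in cams.find_in(t,n)])
E
```

```text
pics
{'clock': 0.0, 'q': array([ 6.90821712e+01,  2.17382002e+01,  9.93956940e+01, -9.90485604e-05,
        5.89293095e+01, -1.90603468e+00]), 'joint_velocities': array([ 0.01005826, -0.00281575,  0.0249048 ,  0.09356376,  0.01220899,
       -0.01063218]), 'effort': array([ 2.55976513e-03, -7.63730693e+01, -4.34357035e+01,  6.50721020e-02,
        4.24089411e-02, -1.08623449e-04]), 'ee_pos': array([227.8642264 , 661.42036246, 187.5913818 ]), 'eef_rot': array([[-9.45451822e-01,  3.25761719e-01, -3.92459685e-04],
       [ 3.25761953e-01,  9.45451261e-01, -1.03093879e-03],
       [ 3.52111114e-05, -1.10255139e-03, -9.99999392e-01]]), 'force': array([-0.92511288, -0.80912502,  0.15897484]), 'ft_torque': array([-0.01232306,  0.03605748,  0.01531747]), 'finger_force': 0.0, 'opening': 91.16056343140018}
top {'vertical_fov': 50.10532914802786, 'cx': 250.46700944623004, 'cy': 189.7314550599858, 'eye': array([ 373.1838396 ,   84.6853734 , 1113.68501624]), 'rotation': array([[ 0.0122436 , -0.97805932,  0.20796649],
       [-0.99992452, -0.01218804,  0.00154859],
       [ 0.00102009, -0.20796975
[... 396 characters left out ...]
, 'cx': 256.8280531213782, 'cy': 191.74617099064378, 'eye': array([  31.61878637, -670.85452114,  754.7890404 ]), 'rotation': array([[ 0.79128646, -0.37301495,  0.48448487],
       [-0.6111306 , -0.45704752,  0.64624064],
       [-0.01962481, -0.80744499, -0.58961636]])}
brayer_a [([132, 198, 168, 222], 0.85), ([208, 152, 230, 179], 0.83), ([189, 149, 210, 163], 0.61), ([184, 162, 207, 189], 0.55)]
plate [([213, 205, 303, 266], 0.94)]
home_rack [([175, 162, 242, 212], 0.96)]
red_rack [([268, 243, 355, 328], 0.64), ([270, 141, 290, 176], 0.59)]
tumbler [([268, 141, 294, 175], 0.61), ([189, 178, 199, 187], 0.25)]
glue []
puzzle_chunk [([293, 189, 330, 207], 0.56), ([264, 246, 350, 326], 0.16)]
```

```bash
python3 -c "
import cv2
cv2.imwrite('pics/top0b.png',cv2.resize(cv2.imread('pics/top0.png'),(800,600),interpolation=cv2.INTER_CUBIC))
cv2.imwrite('pics/side0b.png',cv2.resize(cv2.imread('pics/side0.png'),(800,600),interpolation=cv2.INTER_CUBIC))"
```

```text
(no output)
```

View pics/top0b.png

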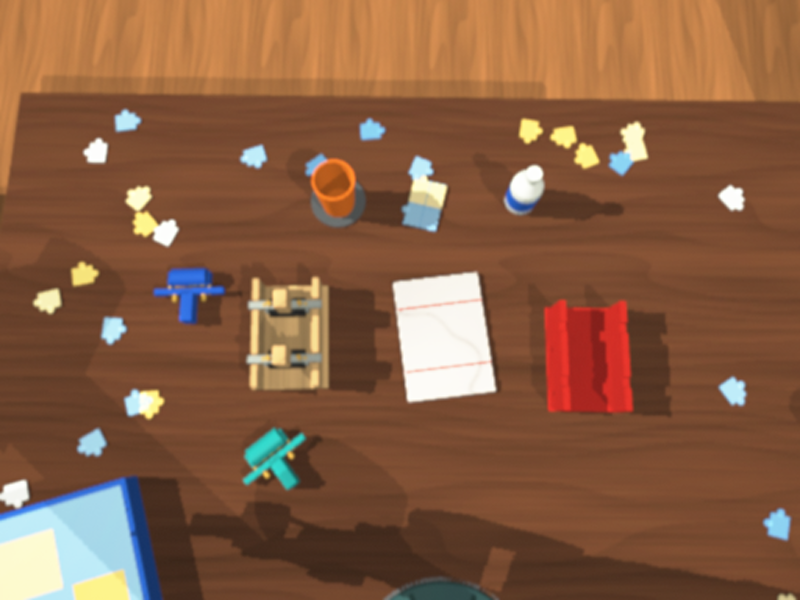

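View pics/side0b.png

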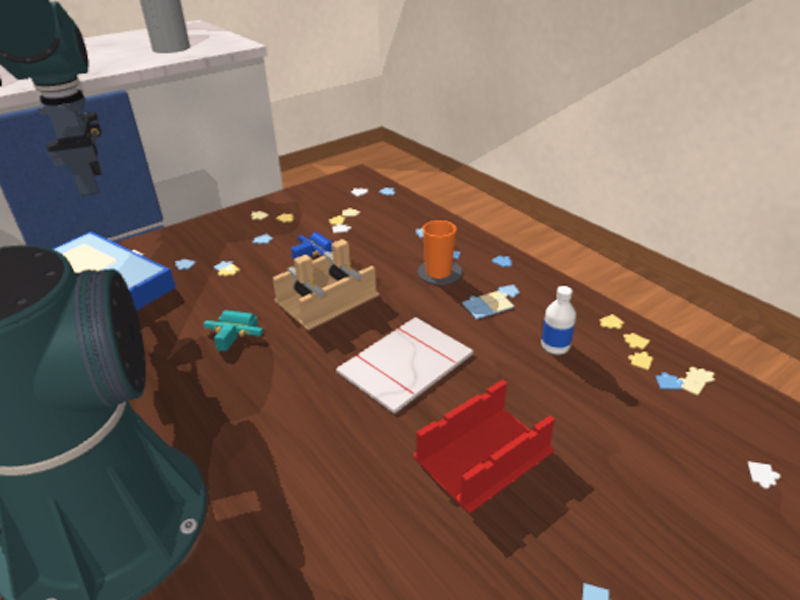

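The top view shows the plate at (445,337), the wooden rack with two pale-handled rollers at (285,305) and (285,360), and the red rack at (590,360), all in 800x600 pixels. Four things could be taken for a roller: the blue one (190,290), the turquoise one (275,458), and the two wooden-handled ones in the rack. I choose the two in the rack.

```bash
cat > h.py <<'E'
import numpy as np,cv2
from bench import robot,cams
def K(i): 
    f=192/np.tan(np.radians(i["vertical_fov"]/2)); return f
def ray(i,p,z):
    p=np.atleast_2d(np.asarray(p,float)); f=K(i)
    d=np.c_[(p[:,0]-i["cx"])/f,(p[:,1]-i["cy"])/f,np.ones(len(p))]@np.array(i["rotation"]).T
    e=np.array(i["eye"]); return e+d*((z-e[2])/d[:,2])[:,None]
def proj(i,P):
    c=(np.atleast_2d(P)-i["eye"])@np.array(i["rotation"]); f=K(i)
    return np.c_[c[:,0]/c[:,2]*f+i["cx"],c[:,1]/c[:,2]*f+i["cy"]]
def totool(P,o=None):
    o=o or robot.get_obs(); return (np.array(P)-o["ee_pos"])@o["eef_rot"]/10
def rect(mask,i,z):
    cs,_=cv2.findContours(mask.astype(np.uint8),cv2.RETR_EXTERNAL,cv2.CHAIN_APPROX_NONE)
    c=max(cs,key=cv2.contourArea)[:,0]
    w=ray(i,c,z)[:,:2].astype(np.float32); return cv2.minAreaRect(w)
E
python3 - <<'E'
from h import *
i=cams.camera_info("top");im=cv2.imread("pics/top0.png").astype(int)
b,g,r=im[...,0],im[...,1],im[...,2]
box=lambda l,t,R,B:np.pad(np.ones((B-t,R-l)),((t,384-B),(l,512-R)))>0
m=(im.min(2)>150)&box(245,168,322,264);print("plate",rect(m,i,10))
m=(r>110)&(g<70)&box(340,180,412,272)
for z in(0,60):print("red",z,rect(m,i,z))
m=(r>120)&(r-b>35)&box(155,170,216,255)
for z in(0,60):print("home",z,rect(m,i,z))
# handle tops
for e in([157,220,206,239],[161,185,208,202]):print(e)
# rail top corners by eye in 800 px
s=512/800
print("home rail pts",ray(i,np.array([[254,279],[315,279],[255,388],[322,388]])*s,60))
print("red rail pts",ray(i,np.array([[553,303],[620,303],[556,411],[625,411]])*s,60))
print("handles",ray(i,np.array([[280,297],[280,353]])*s,104))
E
```

```text
plate ((540.06103515625, -3.3733978271484375), (211.3516082763672, 152.88619995117188), 7.739075660705566)
red 0 ((509.350830078125, -248.31097412109375), (166.0914764404297, 200.7371368408203), 89.21134185791016)
red 60 ((502.0148620605469, -230.37069702148438), (157.14332580566406, 189.92237854003906), 89.21134185791016)
home 0 ((538.36181640625, 264.2802429199219), (215.06927490234375, 161.49696350097656), 2.229567527770996)
home 60 ((529.4627685546875, 254.60446166992188), (203.4823455810547, 152.7962646484375), 2.229546546936035)
[157, 220, 206, 239]
[161, 185, 208, 202]
home rail pts [[624.44264386 318.53442205  60.        ]
 [625.7283803  215.59825389  60.        ]
 [442.02776432 306.54868484  60.        ]
 [443.37122194 197.44710313  60.        ]]
red rail pts [[ 589.37968171 -184.55812021   60.        ]
 [ 590.77756434 -296.832461     60.        ]
 [ 411.12963414 -182.25735385   60.        ]
 [ 412.5003524  -293.89672745   60.        ]]
handles [[584.73247925 265.29153391 104.        ]
 [494.42457013 260.9258173  104.        ]]
```

servo_tool:
  series:
    - {"dx":0,"dy":0,"dz":-4,"grip":9}
    - {"dx":-42,"dy":-28,"dz":-11,"rz":-24}
    - {"dx":-42,"dy":-28,"dz":-11,"rz":-24}
    - {"dx":-42,"dy":-28,"dz":-11,"rz":-24}
    - {"dx":-42,"dy":-28,"dz":-11,"rz":-24}
    - {"dx":-42,"dy":-28,"dz":-11,"rz":-24}
    - {"dx":-42,"dy":-28,"dz":-11,"rz":-24}
    - {"dx":-42,"dy":-28,"dz":-11,"rz":-24}

```text
schema error: expected keys grip, dx, dy, dz, rx, ry, rz
```

servo_tool:
  series:
    - {"dx":0,"dy":0,"dz":-4,"rx":0,"ry":0,"rz":0,"grip":9}
    - {"dx":-42,"dy":-28,"dz":-11,"rx":0,"ry":0,"rz":-24,"grip":9}
    - {"dx":-42,"dy":-28,"dz":-11,"rx":0,"ry":0,"rz":-24,"grip":9}
    - {"dx":-42,"dy":-28,"dz":-11,"rx":0,"ry":0,"rz":-24,"grip":9}
    - {"dx":-42,"dy":-28,"dz":-11,"rx":0,"ry":0,"rz":-24,"grip":9}
    - {"dx":-42,"dy":-28,"dz":-11,"rx":0,"ry":0,"rz":-24,"grip":9}
    - {"dx":-42,"dy":-28,"dz":-11,"rx":0,"ry":0,"rz":-24,"grip":9}
    - {"dx":-42,"dy":-28,"dz":-11,"rx":0,"ry":0,"rz":-24,"grip":9}

```text
clock: 1.47
ee_pos: [403.9, 430.3, 268.8]
eef_rot: [[-0.996, -0.087, 0.0], [-0.087, 0.996, 0.0], [-0.0, 0.0, -1.0]]
force: [0.6, 1.0, 0.0]
opening: 90.1
finger_force: 0.0
```

```bash
python3 - <<'E'
from h import *
o=robot.get_obs();print(o["clock"],o["ee_pos"],o["eef_rot"].round(3),o["q"].round(1))
print(totool([534,259,300],o), cams.camera_info("wrist"))
E
```

```text
1.4667 [403.92553463 430.33149723 268.8136373 ] [[-0.996 -0.087  0.   ]
 [-0.087  0.996  0.   ]
 [-0.     0.    -1.   ]] [ 44.6   6.8 109.2  -0.   64.  -50.5]
[-11.46437296 -18.20164659  -3.11971007] {'vertical_fov': 71.72125640861971, 'cx': 254.8223815644269, 'cy': 192.80734467392784, 'eye': array([320.82861674, 422.75828473, 464.91581637]), 'rotation': array([[-8.69226535e-02,  9.51800962e-01,  2.94141771e-01],
       [ 9.96214994e-01,  8.31573177e-02,  2.53090061e-02],
       [-3.70904383e-04,  2.95228369e-01, -9.55426644e-01]])}
```

servo_tool:
  series:
    - {"dx":-8,"dy":-18,"dz":4,"rx":0,"ry":0,"rz":0,"grip":9}
    - {"dx":-8,"dy":-18,"dz":4,"rx":0,"ry":0,"rz":0,"grip":9}
    - {"dx":-8,"dy":-18,"dz":4,"rx":0,"ry":0,"rz":0,"grip":9}
    - {"dx":-8,"dy":-18,"dz":4,"rx":0,"ry":0,"rz":0,"grip":9}
    - {"dx":-8,"dy":-18,"dz":4,"rx":0,"ry":0,"rz":0,"grip":9}
    - {"dx":-8,"dy":-18,"dz":4,"rx":0,"ry":0,"rz":0,"grip":9}
    - {"dx":-8,"dy":-18,"dz":4,"rx":0,"ry":0,"rz":0,"grip":9}

```text
clock: 2.05
ee_pos: [498.9, 258.3, 228.1]
eef_rot: [[-0.996, -0.084, -0.0], [-0.084, 0.996, -0.0], [0.0, -0.0, -1.0]]
force: [0.2, 1.1, -0.4]
opening: 90.1
finger_force: 0.0
```

```bash
python3 - <<'E'
from h import *
import pickle
o=robot.get_obs();print(o["clock"],o["ee_pos"],o["eef_rot"].round(3))
i=cams.camera_info("wrist");im=cams.capture("wrist");pickle.dump((i,o,im),open("w1.pkl","wb"))
cv2.imwrite("pics/w1.png",cv2.resize(im,(800,600),interpolation=cv2.INTER_CUBIC))
E
```

```text
2.05 [498.938846   258.34274002 228.07586364] [[-0.996 -0.084 -0.   ]
 [-0.084  0.996 -0.   ]
 [ 0.    -0.    -1.   ]]
```

View pics/w1.png

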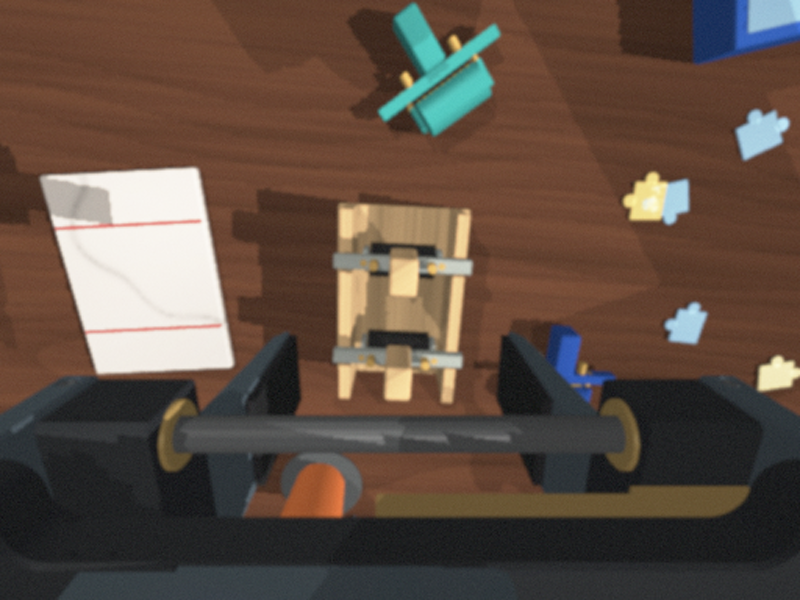

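The wrist view shows the wooden rack with two grey crossbars, the near one running (333,260)-(471,268) and the far one (333,355)-(461,361). Both have pale handles, and the blue and turquoise look-alikes lie outside the rack.

```bash
python3 - <<'E'
from h import *
import pickle
i,o,im=pickle.load(open("w1.pkl","rb"));s=512/800
cv2.imwrite("pics/w1c.png",cv2.resize(im[115:265,200:315],None,fx=4,fy=4,interpolation=cv2.INTER_CUBIC))
def show(n,p,z):
    w=ray(i,np.array(p)*s,z);print(n,w[:,:2].round(1).tolist(),"mid",w.mean(0).round(1))
    d=w[1]-w[0];print("  len",np.linalg.norm(d).round(1),"yaw of y-axis",np.degrees(np.arctan2(-d[0],d[1])).round(2))
show("nearbar",[[333,261],[471,268]],70)
show("farbar",[[333,355],[461,361]],70)
show("rackends near",[[338,204],[470,209]],60)
show("rackends far",[[338,400],[455,403]],60)
m=(im.min(2)>140);m[:,155:]=0
print(rect(m,i,10))
b,g,r=[im[...,k].astype(int) for k in range(3)]
E
```

```text
nearbar [[493.1, 200.7], [489.2, 320.8]] mid [491.1 260.7  70. ]
  len 120.2 yaw of y-axis 1.86
farbar [[582.0, 204.0], [578.0, 323.5]] mid [580.  263.7  70. ]
  len 119.5 yaw of y-axis 1.9
rackends near [[445.3, 201.6], [440.0, 314.9]] mid [442.6 258.2  60. ]
  len 113.4 yaw of y-axis 2.69
rackends far [[634.9, 209.5], [628.4, 325.4]] mid [631.7 267.4  60. ]
  len 116.1 yaw of y-axis 3.17
((540.0294189453125, -1.4977645874023438), (209.88526916503906, 153.79893493652344), 7.741386890411377)
```

View pics/w1c.png

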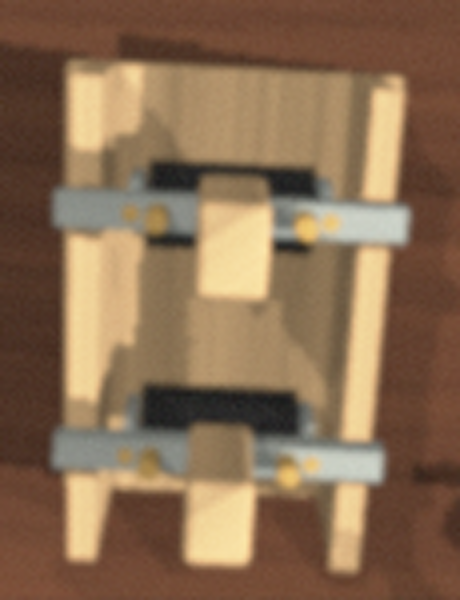

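The crop confirms the choice: both rollers have pale wooden handles, steel crossbars and black rubber. I'll take the near roller, at (491,261), first.

servo_tool:
  series:
    - {"dx":0.8,"dy":0.3,"dz":3,"rx":0,"ry":0,"rz":2.9,"grip":9}
    - {"dx":0.8,"dy":0.3,"dz":7,"rx":0,"ry":0,"rz":2.9,"grip":9}
    - {"dx":0.8,"dy":0.3,"dz":11,"rx":0,"ry":0,"rz":2.9,"grip":9}
    - {"dx":0.8,"dy":0.3,"dz":14,"rx":0,"ry":0,"rz":2.9,"grip":9}
    - {"dx":0.8,"dy":0.3,"dz":15,"rx":0,"ry":0,"rz":2.9,"grip":9}
    - {"dx":0.8,"dy":0.3,"dz":15,"rx":0,"ry":0,"rz":2.9,"grip":5}
    - {"dx":0.8,"dy":0.3,"dz":15,"rx":0,"ry":0,"rz":2.9,"grip":1.5}
    - {"dx":0.8,"dy":0.3,"dz":15,"rx":0,"ry":0,"rz":2.9,"grip":1.5}

```text
clock: 2.77
ee_pos: [491.4, 263.0, 80.4]
eef_rot: [[-0.999, -0.037, 0.003], [-0.037, 0.999, 0.001], [-0.003, 0.001, -1.0]]
force: [-0.6, 0.0, 0.5]
opening: 72.9
finger_force: 0.0
```

servo_tool:
  series:
    - {"dx":0,"dy":0,"dz":0,"rx":0,"ry":0,"rz":0,"grip":1.5}
    - {"dx":0,"dy":0,"dz":0,"rx":0,"ry":0,"rz":0,"grip":1.5}
    - {"dx":0,"dy":0,"dz":0,"rx":0,"ry":0,"rz":0,"grip":1.5}
    - {"dx":0,"dy":0,"dz":0,"rx":0,"ry":0,"rz":0,"grip":1.5}

```text
clock: 3.1
ee_pos: [490.6, 262.1, 79.0]
eef_rot: [[-0.999, -0.036, 0.001], [-0.036, 0.999, 0.0], [-0.001, 0.0, -1.0]]
force: [0.2, -0.2, 0.3]
opening: 46.4
finger_force: 0.0
```

servo_tool:
  series:
    - {"dx":0,"dy":0,"dz":0,"rx":0,"ry":0,"rz":0,"grip":1.5}
    - {"dx":0,"dy":0,"dz":0,"rx":0,"ry":0,"rz":0,"grip":1.5}
    - {"dx":0,"dy":0,"dz":0,"rx":0,"ry":0,"rz":0,"grip":1.5}
    - {"dx":0,"dy":0,"dz":0,"rx":0,"ry":0,"rz":0,"grip":1.5}
    - {"dx":0,"dy":0,"dz":0,"rx":0,"ry":0,"rz":0,"grip":1.5}
    - {"dx":0,"dy":0,"dz":0,"rx":0,"ry":0,"rz":0,"grip":1.5}

```text
clock: 3.6
ee_pos: [490.2, 261.9, 78.3]
eef_rot: [[-0.999, -0.036, -0.0], [-0.036, 0.999, -0.0], [0.0, -0.0, -1.0]]
force: [-1.2, -1.7, 1.2]
opening: 21.8
finger_force: 30.0
```

servo_tool:
  series:
    - {"dx":0,"dy":0,"dz":-3,"rx":0,"ry":0,"rz":0,"grip":1.5}
    - {"dx":0,"dy":0,"dz":-6.5,"rx":0,"ry":0,"rz":0,"grip":1.5}
    - {"dx":0.2,"dy":-2,"dz":-9,"rx":0,"ry":0,"rz":0,"grip":1.5}
    - {"dx":0.4,"dy":-6,"dz":-9,"rx":0,"ry":0,"rz":-1.5,"grip":1.5}
    - {"dx":0.7,"dy":-10,"dz":-9,"rx":0,"ry":0,"rz":-3,"grip":1.5}
    - {"dx":1.0,"dy":-14,"dz":-9,"rx":0,"ry":0,"rz":-4,"grip":1.5}
    - {"dx":1.2,"dy":-18,"dz":-9,"rx":0,"ry":0,"rz":-5,"grip":1.5}
    - {"dx":1.4,"dy":-22,"dz":-7,"rx":0,"ry":0,"rz":-5.7,"grip":1.5}

```text
clock: 4.27
ee_pos: [485.6, 42.6, 152.0]
eef_rot: [[-0.991, -0.137, 0.005], [-0.137, 0.991, 0.0], [-0.005, -0.001, -1.0]]
force: [2.2, 0.6, -2.8]
opening: 21.7
finger_force: 30.0
```

servo_tool:
  series:
    - {"dx":0.3,"dy":-3.5,"dz":1,"rx":0,"ry":0,"rz":0,"grip":1.5}
    - {"dx":0.8,"dy":-5.1,"dz":3,"rx":0,"ry":0,"rz":0,"grip":1.5}
    - {"dx":0.8,"dy":-5.1,"dz":5,"rx":0,"ry":0,"rz":0,"grip":1.5}
    - {"dx":0.8,"dy":-5.1,"dz":6,"rx":0,"ry":0,"rz":0,"grip":1.5}
    - {"dx":0.8,"dy":-5.1,"dz":6,"rx":0,"ry":0,"rz":0,"grip":1.5}
    - {"dx":0.8,"dy":-5.1,"dz":6,"rx":0,"ry":0,"rz":0,"grip":1.5}

```text
clock: 4.77
ee_pos: [483.2, -6.8, 89.7]
eef_rot: [[-0.991, -0.136, -0.001], [-0.136, 0.991, 0.0], [0.001, 0.0, -1.0]]
force: [-0.7, 0.1, -3.3]
opening: 21.6
finger_force: 30.0
```

```bash
python3 - <<'E'
from h import *
import pickle
o=robot.get_obs();print(o["clock"],o["ee_pos"],o["eef_rot"].round(4),o["force"],o["ft_torque"])
i=cams.camera_info("wrist");im=cams.capture("wrist");pickle.dump((i,o,im),open("w2.pkl","wb"))
cv2.imwrite("pics/w2.png",cv2.resize(im,(800,600),interpolation=cv2.INTER_CUBIC))
for k in range(6):
  print(robot.get_obs()["force"].round(2));cams.camera_info("wrist") 
E
```

```text
4.7667 [483.15271187  -6.79380031  89.65418346] [[-9.907e-01 -1.361e-01 -1.000e-03]
 [-1.361e-01  9.907e-01  1.000e-04]
 [ 1.000e-03  2.000e-04 -1.000e+00]] [-0.71476089  0.1167592  -3.32493276] [0.07791391 0.02927224 0.06576201]
[-0.18  0.57 -2.05]
[-0.18  0.57 -2.05]
[-0.18  0.57 -2.05]
[-0.18  0.57 -2.05]
[-0.18  0.57 -2.05]
[-0.18  0.57 -2.05]
```

View pics/w2.png

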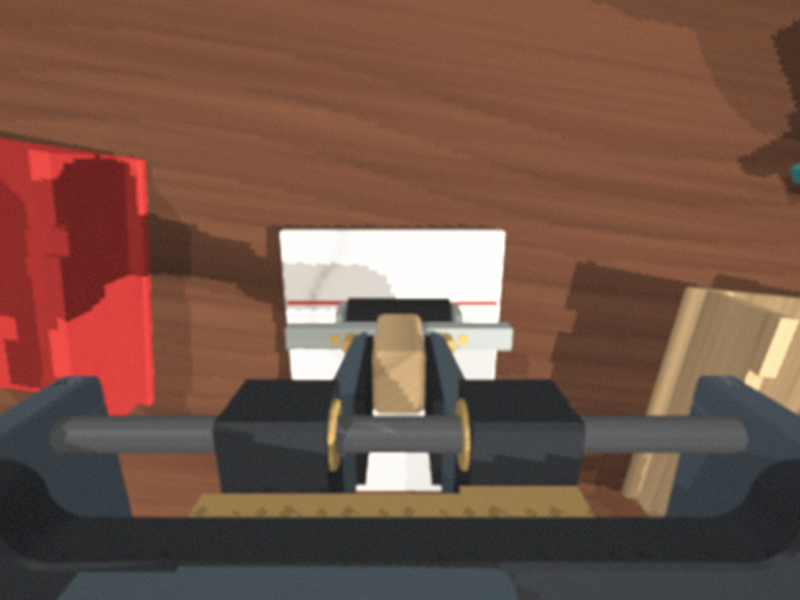

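The wrist picture shows the held roller square over the plate, with the near red line from (288,303) to (497,303) and the crossbar from (285,336) to (512,336).

```bash
python3 - <<'E'
from h import *
import pickle
i,o,im=pickle.load(open("w2.pkl","rb"));s=512/800
w=ray(i,np.array([[288,302.5],[497,302.5]])*s,10);print(w,w.mean(0))
w=ray(i,np.array([[281,230],[505,230]])*s,10);print(w,w.mean(0))
w=ray(i,np.array([[285,334],[512,336]])*s,90-54.3+46);print(w,w.mean(0), np.linalg.norm(w[0]-w[1]))
b,g,r=[im[...,k].astype(int) for k in range(3)]
for x0,x1 in((185,215),(295,316)):
  ys,xs=np.where((r-g>50)[150:230,x0:x1]);m=(ys+150>=188)&(ys+150<=200);print(ys[m].mean()+150,xs[m].mean()+x0)
E
```

```text
[[496.13716871 -82.86108431  10.        ]
 [476.36409048  61.27689576  10.        ]] [486.25062959 -10.79209427  10.        ]
[[446.54214522 -90.37833706  10.        ]
 [426.44012587  56.22475405  10.        ]] [436.49113555 -17.0767915   10.        ]
[[488.99371763 -66.66699796  81.7       ]
 [473.82539369  52.21382336  81.7       ]] [481.40955566  -7.2265873   81.7       ] 119.84459824609345
193.5 199.5
193.5 305.0
```

servo_tool:
  series:
    - {"dx":0,"dy":0,"dz":1,"rx":0,"ry":0,"rz":0,"grip":1.5}
    - {"dx":0,"dy":0,"dz":1.8,"rx":0,"ry":0,"rz":0,"grip":1.5}
    - {"dx":0,"dy":0,"dz":2.1,"rx":0,"ry":0,"rz":0,"grip":1.5}
    - {"dx":0,"dy":0,"dz":2.1,"rx":0,"ry":0,"rz":0,"grip":1.5}
    - {"dx":0,"dy":0,"dz":2.1,"rx":0,"ry":0,"rz":0,"grip":1.5}
    - {"dx":0,"dy":0,"dz":2.1,"rx":0,"ry":0,"rz":0,"grip":1.5}

```text
clock: 5.32
ee_pos: [483.4, -7.2, 68.9]
eef_rot: [[-0.991, -0.136, 0.0], [-0.136, 0.991, -0.0], [-0.0, -0.0, -1.0]]
force: [0.2, 1.0, -2.2]
opening: 21.8
finger_force: 30.0
```

servo_tool:
  series:
    - {"dx":0,"dy":0,"dz":0.05,"rx":0,"ry":0,"rz":0,"grip":1.5}
    - {"dx":0,"dy":0,"dz":0.1,"rx":0,"ry":0,"rz":0,"grip":1.5}
    - {"dx":0,"dy":0,"dz":0.1,"rx":0,"ry":0,"rz":0,"grip":1.5}
    - {"dx":0,"dy":0,"dz":0.1,"rx":0,"ry":0,"rz":0,"grip":1.5}

```text
clock: 5.65
ee_pos: [483.3, -7.3, 67.8]
eef_rot: [[-0.991, -0.135, 0.0], [-0.135, 0.991, -0.0], [-0.0, -0.0, -1.0]]
force: [0.6, -0.8, -1.5]
opening: 21.7
finger_force: 30.0
```

servo_tool:
  series:
    - {"dx":0,"dy":0,"dz":0.05,"rx":0,"ry":0,"rz":0,"grip":1.5}
    - {"dx":0,"dy":0,"dz":0.1,"rx":0,"ry":0,"rz":0,"grip":1.5}
    - {"dx":0,"dy":0,"dz":0.1,"rx":0,"ry":0,"rz":0,"grip":1.5}

```text
clock: 5.9
ee_pos: [483.2, -7.3, 66.6]
eef_rot: [[-0.991, -0.136, -0.0], [-0.136, 0.991, 0.0], [0.0, 0.0, -1.0]]
force: [0.3, -1.0, -2.5]
opening: 22.0
finger_force: 30.0
```

servo_tool:
  series:
    - {"dx":0,"dy":0,"dz":0.05,"rx":0,"ry":0,"rz":0,"grip":1.5}
    - {"dx":0,"dy":0,"dz":0.1,"rx":0,"ry":0,"rz":0,"grip":1.5}
    - {"dx":0,"dy":0,"dz":0.1,"rx":0,"ry":0,"rz":0,"grip":1.5}

```text
clock: 6.15
ee_pos: [483.2, -7.3, 65.6]
eef_rot: [[-0.991, -0.136, -0.0], [-0.136, 0.991, 0.0], [0.0, 0.0, -1.0]]
force: [-1.1, 0.9, -2.5]
opening: 22.0
finger_force: 30.0
```

servo_tool:
  series:
    - {"dx":0,"dy":0,"dz":0.1,"rx":0,"ry":0,"rz":0,"grip":1.5}
    - {"dx":0,"dy":0,"dz":0.1,"rx":0,"ry":0,"rz":0,"grip":1.5}
    - {"dx":0,"dy":0,"dz":0.1,"rx":0,"ry":0,"rz":0,"grip":1.5}

```text
clock: 6.4
ee_pos: [483.4, -7.3, 64.8]
eef_rot: [[-0.991, -0.136, 0.0], [-0.136, 0.991, -0.0], [-0.0, -0.0, -1.0]]
force: [-1.0, 1.0, -0.3]
opening: 21.7
finger_force: 30.0
```

servo_tool:
  series:
    - {"dx":0,"dy":0,"dz":0.06,"rx":0,"ry":0,"rz":0,"grip":1.5}
    - {"dx":0,"dy":0,"dz":0.06,"rx":0,"ry":0,"rz":0,"grip":1.5}
    - {"dx":0,"dy":0,"dz":0.06,"rx":0,"ry":0,"rz":0,"grip":1.5}

```text
clock: 6.65
ee_pos: [483.4, -7.3, 64.2]
eef_rot: [[-0.991, -0.136, 0.0], [-0.136, 0.991, -0.0], [-0.0, -0.0, -1.0]]
force: [-1.2, -0.0, 3.1]
opening: 22.0
finger_force: 30.0
```

servo_tool:
  series:
    - {"dx":-0.2,"dy":0,"dz":0.02,"rx":0,"ry":0,"rz":0,"grip":1.5}
    - {"dx":-0.4,"dy":0,"dz":0.02,"rx":0,"ry":0,"rz":0,"grip":1.5}
    - {"dx":-0.4,"dy":0,"dz":0.02,"rx":0,"ry":0,"rz":0,"grip":1.5}

```text
clock: 6.9
ee_pos: [488.0, -6.7, 64.2]
eef_rot: [[-0.991, -0.135, 0.001], [-0.135, 0.991, 0.0], [-0.001, -0.0, -1.0]]
force: [-2.0, 1.1, 6.3]
opening: 21.7
finger_force: 30.0
```

servo_tool:
  series:
    - {"dx":-0.2,"dy":0,"dz":-0.02,"rx":0,"ry":0,"rz":0,"grip":1.5}
    - {"dx":-0.4,"dy":0,"dz":-0.02,"rx":0,"ry":0,"rz":0,"grip":1.5}
    - {"dx":-0.4,"dy":0,"dz":-0.02,"rx":0,"ry":0,"rz":0,"grip":1.5}
    - {"dx":-0.4,"dy":0,"dz":-0.02,"rx":0,"ry":0,"rz":0,"grip":1.5}

```text
clock: 7.23
ee_pos: [492.0, -6.1, 64.5]
eef_rot: [[-0.991, -0.136, 0.001], [-0.136, 0.991, 0.0], [-0.001, -0.0, -1.0]]
force: [-0.0, 0.7, 8.2]
opening: 21.9
finger_force: 30.0
```

servo_tool:
  series:
    - {"dx":-0.1,"dy":0,"dz":-0.06,"rx":0,"ry":0,"rz":0,"grip":1.5}
    - {"dx":-0.3,"dy":0,"dz":-0.09,"rx":0,"ry":0,"rz":0,"grip":1.5}
    - {"dx":-0.5,"dy":0,"dz":-0.12,"rx":0,"ry":0,"rz":0,"grip":1.5}
    - {"dx":-0.5,"dy":0,"dz":-0.12,"rx":0,"ry":0,"rz":0,"grip":1.5}
    - {"dx":-0.5,"dy":0,"dz":-0.12,"rx":0,"ry":0,"rz":0,"grip":1.5}

```text
clock: 7.65
ee_pos: [496.5, -5.5, 65.4]
eef_rot: [[-0.991, -0.136, 0.001], [-0.136, 0.991, -0.0], [-0.001, -0.0, -1.0]]
force: [0.4, -0.3, 4.2]
opening: 21.6
finger_force: 30.0
```

servo_tool:
  series:
    - {"dx":-0.2,"dy":0,"dz":-0.01,"rx":0,"ry":0,"rz":0,"grip":1.5}
    - {"dx":-0.4,"dy":0,"dz":-0.03,"rx":0,"ry":0,"rz":0,"grip":1.5}
    - {"dx":-0.5,"dy":0,"dz":-0.03,"rx":0,"ry":0,"rz":0,"grip":1.5}
    - {"dx":-0.5,"dy":0,"dz":-0.03,"rx":0,"ry":0,"rz":0,"grip":1.5}

```text
clock: 7.98
ee_pos: [501.4, -4.8, 65.7]
eef_rot: [[-0.991, -0.136, 0.0], [-0.136, 0.991, -0.0], [-0.0, -0.0, -1.0]]
force: [0.1, 0.1, 5.7]
opening: 21.5
finger_force: 30.0
```

servo_tool:
  series:
    - {"dx":-0.2,"dy":0,"dz":0,"rx":0,"ry":0,"rz":0,"grip":1.5}
    - {"dx":-0.4,"dy":0,"dz":0,"rx":0,"ry":0,"rz":0,"grip":1.5}
    - {"dx":-0.6,"dy":0,"dz":0,"rx":0,"ry":0,"rz":0,"grip":1.5}
    - {"dx":-0.6,"dy":0,"dz":0,"rx":0,"ry":0,"rz":0,"grip":1.5}

```text
clock: 8.32
ee_pos: [507.6, -4.0, 65.7]
eef_rot: [[-0.991, -0.136, 0.001], [-0.136, 0.991, -0.0], [-0.001, -0.0, -1.0]]
force: [0.1, 0.9, 5.1]
opening: 22.2
finger_force: 30.0
```

servo_tool:
  series:
    - {"dx":-0.2,"dy":0,"dz":0.01,"rx":0,"ry":0,"rz":0,"grip":1.5}
    - {"dx":-0.4,"dy":0,"dz":0.02,"rx":0,"ry":0,"rz":0,"grip":1.5}
    - {"dx":-0.5,"dy":0,"dz":0.03,"rx":0,"ry":0,"rz":0,"grip":1.5}
    - {"dx":-0.5,"dy":0,"dz":0.03,"rx":0,"ry":0,"rz":0,"grip":1.5}

```text
clock: 8.65
ee_pos: [512.6, -3.3, 65.5]
eef_rot: [[-0.991, -0.136, 0.001], [-0.136, 0.991, -0.0], [-0.001, -0.0, -1.0]]
force: [0.7, -0.6, 5.7]
opening: 21.8
finger_force: 30.0
```

servo_tool:
  series:
    - {"dx":-0.2,"dy":0,"dz":0.01,"rx":0,"ry":0,"rz":0,"grip":1.5}
    - {"dx":-0.4,"dy":0,"dz":0.03,"rx":0,"ry":0,"rz":0,"grip":1.5}
    - {"dx":-0.5,"dy":0,"dz":0.04,"rx":0,"ry":0,"rz":0,"grip":1.5}
    - {"dx":-0.5,"dy":0,"dz":0.04,"rx":0,"ry":0,"rz":0,"grip":1.5}

```text
clock: 8.98
ee_pos: [517.6, -2.6, 65.1]
eef_rot: [[-0.991, -0.135, 0.001], [-0.135, 0.991, 0.0], [-0.001, -0.0, -1.0]]
force: [0.8, 0.1, 6.1]
opening: 21.7
finger_force: 30.0
```

servo_tool:
  series:
    - {"dx":-0.2,"dy":0,"dz":0.02,"rx":0,"ry":0,"rz":0,"grip":1.5}
    - {"dx":-0.4,"dy":0,"dz":0.05,"rx":0,"ry":0,"rz":0,"grip":1.5}
    - {"dx":-0.5,"dy":0,"dz":0.06,"rx":0,"ry":0,"rz":0,"grip":1.5}
    - {"dx":-0.5,"dy":0,"dz":0.06,"rx":0,"ry":0,"rz":0,"grip":1.5}

```text
clock: 9.32
ee_pos: [522.7, -1.9, 64.6]
eef_rot: [[-0.991, -0.135, 0.001], [-0.135, 0.991, 0.0], [-0.001, -0.0, -1.0]]
force: [1.3, 0.5, 6.7]
opening: 21.6
finger_force: 30.0
```

servo_tool:
  series:
    - {"dx":-0.2,"dy":0,"dz":0.02,"rx":0,"ry":0,"rz":0,"grip":1.5}
    - {"dx":-0.4,"dy":0,"dz":0.045,"rx":0,"ry":0,"rz":0,"grip":1.5}
    - {"dx":-0.5,"dy":0,"dz":0.06,"rx":0,"ry":0,"rz":0,"grip":1.5}
    - {"dx":-0.5,"dy":0,"dz":0.06,"rx":0,"ry":0,"rz":0,"grip":1.5}

```text
clock: 9.65
ee_pos: [527.7, -1.2, 64.0]
eef_rot: [[-0.991, -0.135, 0.001], [-0.135, 0.991, 0.0], [-0.001, -0.0, -1.0]]
force: [1.5, 0.7, 6.7]
opening: 21.6
finger_force: 30.0
```

servo_tool:
  series:
    - {"dx":-0.2,"dy":0,"dz":0.02,"rx":0,"ry":0,"rz":0,"grip":1.5}
    - {"dx":-0.4,"dy":0,"dz":0.05,"rx":0,"ry":0,"rz":0,"grip":1.5}
    - {"dx":-0.5,"dy":0,"dz":0.065,"rx":0,"ry":0,"rz":0,"grip":1.5}
    - {"dx":-0.5,"dy":0,"dz":0.065,"rx":0,"ry":0,"rz":0,"grip":1.5}

```text
clock: 9.98
ee_pos: [532.7, -0.6, 63.3]
eef_rot: [[-0.991, -0.135, 0.001], [-0.135, 0.991, 0.0], [-0.001, -0.0, -1.0]]
force: [1.6, 0.7, 6.7]
opening: 21.9
finger_force: 30.0
```

servo_tool:
  series:
    - {"dx":-0.2,"dy":0,"dz":0.025,"rx":0,"ry":0,"rz":0,"grip":1.5}
    - {"dx":-0.4,"dy":0,"dz":0.05,"rx":0,"ry":0,"rz":0,"grip":1.5}
    - {"dx":-0.5,"dy":0,"dz":0.07,"rx":0,"ry":0,"rz":0,"grip":1.5}
    - {"dx":-0.5,"dy":0,"dz":0.07,"rx":0,"ry":0,"rz":0,"grip":1.5}

```text
clock: 10.32
ee_pos: [537.6, 0.1, 62.6]
eef_rot: [[-0.991, -0.135, 0.001], [-0.135, 0.991, 0.0], [-0.001, -0.0, -1.0]]
force: [1.4, 0.6, 5.5]
opening: 22.0
finger_force: 30.0
```

servo_tool:
  series:
    - {"dx":-0.2,"dy":0,"dz":0.025,"rx":0,"ry":0,"rz":0,"grip":1.5}
    - {"dx":-0.4,"dy":0,"dz":0.05,"rx":0,"ry":0,"rz":0,"grip":1.5}
    - {"dx":-0.5,"dy":0,"dz":0.065,"rx":0,"ry":0,"rz":0,"grip":1.5}
    - {"dx":-0.5,"dy":0,"dz":0.065,"rx":0,"ry":0,"rz":0,"grip":1.5}

```text
clock: 10.65
ee_pos: [542.5, 0.8, 61.9]
eef_rot: [[-0.991, -0.135, 0.001], [-0.135, 0.991, 0.0], [-0.001, -0.0, -1.0]]
force: [1.6, 0.2, 5.2]
opening: 21.6
finger_force: 30.0
```

servo_tool:
  series:
    - {"dx":-0.2,"dy":0,"dz":0.02,"rx":0,"ry":0,"rz":0,"grip":1.5}
    - {"dx":-0.4,"dy":0,"dz":0.045,"rx":0,"ry":0,"rz":0,"grip":1.5}
    - {"dx":-0.5,"dy":0,"dz":0.055,"rx":0,"ry":0,"rz":0,"grip":1.5}
    - {"dx":-0.5,"dy":0,"dz":0.055,"rx":0,"ry":0,"rz":0,"grip":1.5}

```text
clock: 10.98
ee_pos: [547.3, 1.5, 61.3]
eef_rot: [[-0.991, -0.135, 0.001], [-0.135, 0.991, 0.0], [-0.001, -0.0, -1.0]]
force: [1.4, 1.0, 5.6]
opening: 21.7
finger_force: 30.0
```

servo_tool:
  series:
    - {"dx":-0.2,"dy":0,"dz":0.015,"rx":0,"ry":0,"rz":0,"grip":1.5}
    - {"dx":-0.4,"dy":0,"dz":0.03,"rx":0,"ry":0,"rz":0,"grip":1.5}
    - {"dx":-0.5,"dy":0,"dz":0.037,"rx":0,"ry":0,"rz":0,"grip":1.5}
    - {"dx":-0.5,"dy":0,"dz":0.037,"rx":0,"ry":0,"rz":0,"grip":1.5}

```text
clock: 11.32
ee_pos: [552.2, 2.1, 60.9]
eef_rot: [[-0.991, -0.136, 0.001], [-0.136, 0.991, 0.0], [-0.001, -0.0, -1.0]]
force: [1.8, 0.8, 4.8]
opening: 21.9
finger_force: 30.0
```

servo_tool:
  series:
    - {"dx":-0.2,"dy":0,"dz":0.01,"rx":0,"ry":0,"rz":0,"grip":1.5}
    - {"dx":-0.4,"dy":0,"dz":0.015,"rx":0,"ry":0,"rz":0,"grip":1.5}
    - {"dx":-0.5,"dy":0,"dz":0.015,"rx":0,"ry":0,"rz":0,"grip":1.5}
    - {"dx":-0.5,"dy":0,"dz":0.015,"rx":0,"ry":0,"rz":0,"grip":1.5}

```text
clock: 11.65
ee_pos: [557.0, 2.8, 60.7]
eef_rot: [[-0.991, -0.135, 0.001], [-0.135, 0.991, 0.0], [-0.001, -0.0, -1.0]]
force: [0.4, 0.2, 5.5]
opening: 22.0
finger_force: 30.0
```

servo_tool:
  series:
    - {"dx":-0.2,"dy":0,"dz":0,"rx":0,"ry":0,"rz":0,"grip":1.5}
    - {"dx":-0.4,"dy":0,"dz":0,"rx":0,"ry":0,"rz":0,"grip":1.5}
    - {"dx":-0.5,"dy":0,"dz":-0.005,"rx":0,"ry":0,"rz":0,"grip":1.5}
    - {"dx":-0.5,"dy":0,"dz":-0.005,"rx":0,"ry":0,"rz":0,"grip":1.5}

```text
clock: 11.98
ee_pos: [561.9, 3.4, 60.8]
eef_rot: [[-0.991, -0.136, 0.0], [-0.136, 0.991, -0.0], [-0.0, -0.0, -1.0]]
force: [-0.6, -0.4, 5.5]
opening: 21.6
finger_force: 30.0
```

servo_tool:
  series:
    - {"dx":-0.2,"dy":0,"dz":-0.01,"rx":0,"ry":0,"rz":0,"grip":1.5}
    - {"dx":-0.4,"dy":0,"dz":-0.025,"rx":0,"ry":0,"rz":0,"grip":1.5}
    - {"dx":-0.5,"dy":0,"dz":-0.03,"rx":0,"ry":0,"rz":0,"grip":1.5}
    - {"dx":-0.5,"dy":0,"dz":-0.03,"rx":0,"ry":0,"rz":0,"grip":1.5}

```text
clock: 12.32
ee_pos: [566.7, 4.1, 61.1]
eef_rot: [[-0.991, -0.136, 0.0], [-0.136, 0.991, -0.0], [-0.0, -0.0, -1.0]]
force: [-0.7, 0.2, 6.4]
opening: 21.6
finger_force: 30.0
```

servo_tool:
  series:
    - {"dx":-0.2,"dy":0,"dz":-0.03,"rx":0,"ry":0,"rz":0,"grip":1.5}
    - {"dx":-0.4,"dy":0,"dz":-0.05,"rx":0,"ry":0,"rz":0,"grip":1.5}
    - {"dx":-0.5,"dy":0,"dz":-0.06,"rx":0,"ry":0,"rz":0,"grip":1.5}
    - {"dx":-0.5,"dy":0,"dz":-0.06,"rx":0,"ry":0,"rz":0,"grip":1.5}

```text
clock: 12.65
ee_pos: [571.6, 4.8, 61.7]
eef_rot: [[-0.991, -0.136, 0.0], [-0.136, 0.991, -0.0], [-0.0, -0.0, -1.0]]
force: [-0.9, 0.3, 6.8]
opening: 21.7
finger_force: 30.0
```

servo_tool:
  series:
    - {"dx":-0.2,"dy":0,"dz":-0.03,"rx":0,"ry":0,"rz":0,"grip":1.5}
    - {"dx":-0.4,"dy":0,"dz":-0.05,"rx":0,"ry":0,"rz":0,"grip":1.5}
    - {"dx":-0.5,"dy":0,"dz":-0.065,"rx":0,"ry":0,"rz":0,"grip":1.5}
    - {"dx":-0.5,"dy":0,"dz":-0.065,"rx":0,"ry":0,"rz":0,"grip":1.5}

```text
clock: 12.98
ee_pos: [576.6, 5.5, 62.4]
eef_rot: [[-0.991, -0.136, 0.0], [-0.136, 0.991, -0.0], [-0.0, -0.0, -1.0]]
force: [-0.7, -0.7, 7.7]
opening: 21.7
finger_force: 30.0
```

servo_tool:
  series:
    - {"dx":-0.1,"dy":0,"dz":-0.04,"rx":0,"ry":0,"rz":0,"grip":1.5}
    - {"dx":-0.3,"dy":0,"dz":-0.07,"rx":0,"ry":0,"rz":0,"grip":1.5}
    - {"dx":-0.5,"dy":0,"dz":-0.1,"rx":0,"ry":0,"rz":0,"grip":1.5}
    - {"dx":-0.5,"dy":0,"dz":-0.1,"rx":0,"ry":0,"rz":0,"grip":1.5}

```text
clock: 13.32
ee_pos: [581.7, 6.2, 63.4]
eef_rot: [[-0.991, -0.136, 0.0], [-0.136, 0.991, -0.0], [-0.0, -0.0, -1.0]]
force: [-0.8, 0.6, 6.5]
opening: 21.4
finger_force: 30.0
```

servo_tool:
  series:
    - {"dx":-0.2,"dy":0,"dz":-0.03,"rx":0,"ry":0,"rz":0,"grip":1.5}
    - {"dx":-0.4,"dy":0,"dz":-0.06,"rx":0,"ry":0,"rz":0,"grip":1.5}
    - {"dx":-0.5,"dy":0,"dz":-0.08,"rx":0,"ry":0,"rz":0,"grip":1.5}
    - {"dx":-0.5,"dy":0,"dz":-0.08,"rx":0,"ry":0,"rz":0,"grip":1.5}

```text
clock: 13.65
ee_pos: [586.5, 6.8, 64.1]
eef_rot: [[-0.991, -0.136, 0.0], [-0.136, 0.991, -0.0], [-0.0, -0.0, -1.0]]
force: [-0.7, 0.1, 5.4]
opening: 21.8
finger_force: 30.0
```

servo_tool:
  series:
    - {"dx":-0.2,"dy":0,"dz":-0.025,"rx":0,"ry":0,"rz":0,"grip":1.5}
    - {"dx":-0.4,"dy":0,"dz":-0.05,"rx":0,"ry":0,"rz":0,"grip":1.5}
    - {"dx":-0.5,"dy":0,"dz":-0.06,"rx":0,"ry":0,"rz":0,"grip":1.5}
    - {"dx":-0.5,"dy":0,"dz":-0.06,"rx":0,"ry":0,"rz":0,"grip":1.5}

```text
clock: 13.98
ee_pos: [591.5, 7.5, 64.7]
eef_rot: [[-0.991, -0.136, 0.0], [-0.136, 0.991, -0.0], [-0.0, -0.0, -1.0]]
force: [-0.7, 0.0, 6.3]
opening: 21.7
finger_force: 30.0
```

servo_tool:
  series:
    - {"dx":-0.2,"dy":0,"dz":-0.02,"rx":0,"ry":0,"rz":0,"grip":1.5}
    - {"dx":-0.4,"dy":0,"dz":-0.04,"rx":0,"ry":0,"rz":0,"grip":1.5}
    - {"dx":-0.5,"dy":0,"dz":-0.045,"rx":0,"ry":0,"rz":0,"grip":1.5}
    - {"dx":-0.5,"dy":0,"dz":-0.045,"rx":0,"ry":0,"rz":0,"grip":1.5}

```text
clock: 14.32
ee_pos: [596.5, 8.2, 65.2]
eef_rot: [[-0.991, -0.136, 0.0], [-0.136, 0.991, -0.0], [-0.0, -0.0, -1.0]]
force: [-0.4, 0.6, 6.0]
opening: 21.6
finger_force: 30.0
```

servo_tool:
  series:
    - {"dx":-0.2,"dy":0,"dz":-0.015,"rx":0,"ry":0,"rz":0,"grip":1.5}
    - {"dx":-0.4,"dy":0,"dz":-0.02,"rx":0,"ry":0,"rz":0,"grip":1.5}
    - {"dx":-0.4,"dy":0,"dz":-0.02,"rx":0,"ry":0,"rz":0,"grip":1.5}
    - {"dx":-0.4,"dy":0,"dz":-0.02,"rx":0,"ry":0,"rz":0,"grip":1.5}

```text
clock: 14.65
ee_pos: [600.6, 8.8, 65.5]
eef_rot: [[-0.991, -0.136, 0.001], [-0.136, 0.991, 0.0], [-0.001, -0.0, -1.0]]
force: [0.2, 0.8, 6.5]
opening: 21.6
finger_force: 30.0
```

The near roller wobbles: it bobs 5 mm per turn. It goes to the red rack.

servo_tool:
  series:
    - {"dx":0,"dy":0,"dz":-3,"rx":0,"ry":0,"rz":0,"grip":1.5}
    - {"dx":0.2,"dy":-2,"dz":-6.5,"rx":0,"ry":0,"rz":0,"grip":1.5}
    - {"dx":1,"dy":-5,"dz":-9.5,"rx":0,"ry":0,"rz":2,"grip":1.5}
    - {"dx":2,"dy":-9,"dz":-10.5,"rx":0,"ry":0,"rz":4,"grip":1.5}
    - {"dx":3,"dy":-13,"dz":-10.5,"rx":0,"ry":0,"rz":6,"grip":1.5}
    - {"dx":4,"dy":-17,"dz":-10.5,"rx":0,"ry":0,"rz":8,"grip":1.5}
    - {"dx":5,"dy":-20.5,"dz":-10.5,"rx":0,"ry":0,"rz":8.8,"grip":1.5}
    - {"dx":5.4,"dy":-24,"dz":-10.5,"rx":0,"ry":0,"rz":8.8,"grip":1.5}

```text
clock: 15.32
ee_pos: [577.5, -238.2, 169.7]
eef_rot: [[-1.0, 0.019, -0.001], [0.019, 1.0, 0.0], [0.001, 0.0, -1.0]]
force: [1.0, 0.8, -2.3]
opening: 21.7
finger_force: 30.0
```

servo_tool:
  series:
    - {"dx":0,"dy":0,"dz":0,"rx":0,"ry":0,"rz":0,"grip":1.5}
    - {"dx":0,"dy":0,"dz":0,"rx":0,"ry":0,"rz":0,"grip":1.5}
    - {"dx":0,"dy":0,"dz":0,"rx":0,"ry":0,"rz":0,"grip":1.5}

```text
clock: 15.57
ee_pos: [578.6, -236.1, 169.5]
eef_rot: [[-1.0, 0.018, -0.001], [0.018, 1.0, 0.001], [0.001, 0.001, -1.0]]
force: [0.3, -0.3, -2.6]
opening: 22.0
finger_force: 30.0
```

```bash
python3 - <<'E'
from h import *
import pickle
o=robot.get_obs();print(o["clock"],o["ee_pos"],o["eef_rot"].round(4))
i=cams.camera_info("wrist");im=cams.capture("wrist");pickle.dump((i,o,im),open("w3.pkl","wb"))
cv2.imwrite("pics/w3.png",cv2.resize(im,(800,600),interpolation=cv2.INTER_CUBIC))
E
```

```text
15.5667 [ 578.61215133 -236.06147802  169.48400289] [[-9.998e-01  1.810e-02 -1.200e-03]
 [ 1.810e-02  9.998e-01  7.000e-04]
 [ 1.300e-03  6.000e-04 -1.000e+00]]
```

View pics/w3.png

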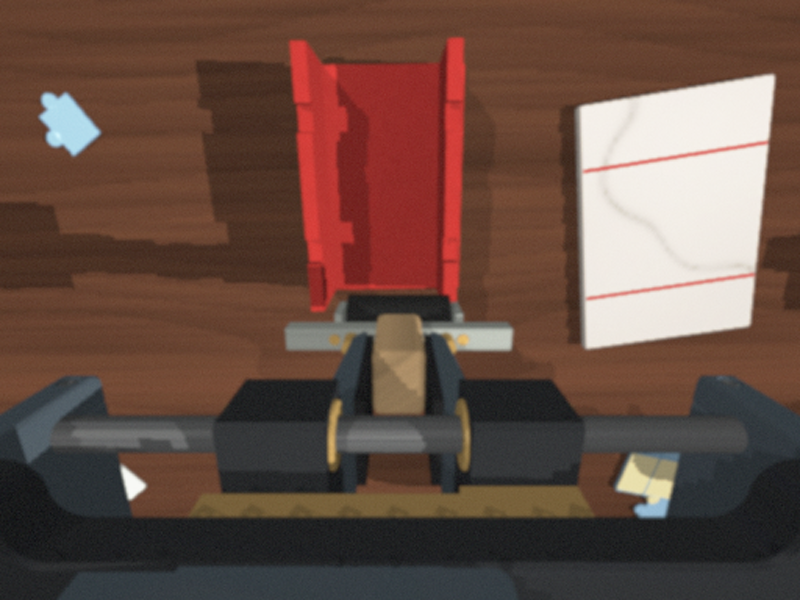

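The picture shows the whole red rack. The left rail runs (290,42)-(311,310), the right rail (464,39)-(458,300), and the near notches are around row 102-132. I'll crop for exact notch edges.

```bash
python3 - <<'E'
import pickle,cv2,numpy as np
i,o,im=pickle.load(open("w3.pkl","rb"))
c=im[20:200,180:304]; l=c[:,0:46]; r=c[:,96:122]
v=np.hstack([cv2.resize(np.clip(a.astype(float)*1.2,0,255).astype(np.uint8),None,fx=6,fy=3.3333,interpolation=cv2.INTER_CUBIC) for a in(l,r)])
print(v.shape);cv2.imwrite("pics/w3c.png",v)
E
```

```text
(600, 432, 3)
```

View pics/w3c.png

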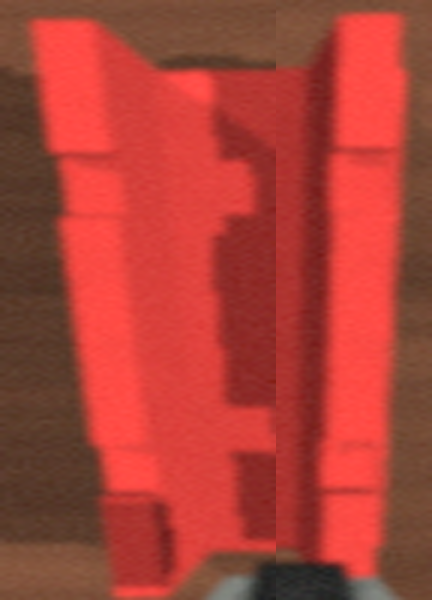

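```bash
python3 - <<'E'
from h import *
import pickle
i,o,im=pickle.load(open("w3.pkl","rb"))
C=lambda L:np.array([[ (180+u/6) if u<276 else 276+(u-276)/6, 20+v/3.3333] for u,v in L])
for n,L in dict(L_in=[(100,20),(172,575)],L_out=[(33,20),(115,590)],R_out=[(402,14),(378,575)],R_in=[(338,14),(320,560)],notchL=[(85,152),(95,215)],notchR=[(368,148),(365,207)],farL=[(125,446),(130,492)],farR=[(352,444),(350,491)]).items():
    w=ray(i,C(L),60)[:,:2];d=w[1]-w[0];print(n,w.round(1).tolist(),"yaw",np.degrees(np.arctan2(d[1],d[0])).round(2),"mid",w.mean(0).round(1))
# held roller: crossbar ends at z
w=ray(i,np.array([[286,337],[512,337]])*.64,169.5-54.3+46);print("bar",w,w.mean(0))
E
```

```text
L_in [[412.3, -292.0], [588.1, -292.1]] yaw -0.04 mid [ 500.2 -292.1]
L_out [[412.1, -303.3], [593.6, -304.0]] yaw -0.23 mid [ 502.8 -303.7]
R_out [[412.6, -190.8], [590.0, -190.6]] yaw 0.06 mid [ 501.3 -190.7]
R_in [[412.4, -201.5], [584.1, -202.3]] yaw -0.26 mid [ 498.2 -201.9]
notchL [[448.6, -297.7], [467.1, -297.5]] yaw 0.64 mid [ 457.9 -297.6]
notchR [[449.4, -195.7], [466.6, -195.9]] yaw -0.52 mid [ 458.  -195.8]
farL [[541.3, -297.9], [557.5, -298.2]] yaw -1.02 mid [ 549.4 -298.1]
farR [[542.5, -196.7], [559.0, -196.8]] yaw -0.27 mid [ 550.8 -196.8]
bar [[ 577.11436103 -295.76833015  161.2       ]
 [ 579.32553615 -176.07269424  161.2       ]] [ 578.21994859 -235.9205122   161.2       ]
```

servo_tool:
  series:
    - {"dx":4,"dy":-0.5,"dz":0,"rx":0,"ry":0,"rz":-1,"grip":1.5}
    - {"dx":8,"dy":-1,"dz":0,"rx":0,"ry":0,"rz":-1,"grip":1.5}
    - {"dx":11,"dy":-1.3,"dz":1,"rx":0,"ry":0,"rz":-1,"grip":1.5}
    - {"dx":12.05,"dy":-1.3,"dz":2,"rx":0,"ry":0,"rz":-1,"grip":1.5}
    - {"dx":12.05,"dy":-1.3,"dz":4,"rx":0,"ry":0,"rz":-1,"grip":1.5}
    - {"dx":12.05,"dy":-1.3,"dz":5,"rx":0,"ry":0,"rz":-1,"grip":1.5}
    - {"dx":12.05,"dy":-1.3,"dz":5.5,"rx":0,"ry":0,"rz":-1,"grip":1.5}
    - {"dx":12.05,"dy":-1.3,"dz":5.5,"rx":0,"ry":0,"rz":-1,"grip":1.5}

```text
clock: 16.28
ee_pos: [458.6, -246.5, 114.3]
eef_rot: [[-1.0, -0.001, -0.002], [-0.001, 1.0, 0.001], [0.002, 0.001, -1.0]]
force: [-0.9, -0.0, -3.2]
opening: 21.6
finger_force: 30.0
```

servo_tool:
  series:
    - {"dx":0,"dy":0,"dz":0,"rx":0,"ry":0,"rz":0,"grip":1.5}
    - {"dx":0,"dy":0,"dz":0,"rx":0,"ry":0,"rz":0,"grip":1.5}

```text
clock: 16.45
ee_pos: [459.3, -247.3, 115.8]
eef_rot: [[-1.0, -0.0, 0.001], [-0.0, 1.0, -0.0], [-0.001, -0.0, -1.0]]
force: [-0.5, -1.2, -3.1]
opening: 22.0
finger_force: 30.0
```

servo_tool:
  series:
    - {"dx":0,"dy":0.05,"dz":1.5,"rx":0,"ry":0,"rz":0,"grip":1.5}
    - {"dx":0,"dy":0.05,"dz":2.5,"rx":0,"ry":0,"rz":0,"grip":1.5}
    - {"dx":0,"dy":0.05,"dz":2.9,"rx":0,"ry":0,"rz":0,"grip":1.5}
    - {"dx":0,"dy":0.05,"dz":2.9,"rx":0,"ry":0,"rz":0,"grip":1.5}
    - {"dx":0,"dy":0.05,"dz":2.9,"rx":0,"ry":0,"rz":0,"grip":1.5}

```text
clock: 16.87
ee_pos: [458.6, -246.7, 86.4]
eef_rot: [[-1.0, 0.0, -0.0], [0.0, 1.0, 0.0], [0.0, 0.0, -1.0]]
force: [-0.5, -0.3, -2.1]
opening: 22.0
finger_force: 30.0
```

servo_tool:
  series:
    - {"dx":0,"dy":0,"dz":0.1,"rx":0,"ry":0,"rz":0,"grip":1.5}
    - {"dx":0,"dy":0,"dz":0.2,"rx":0,"ry":0,"rz":0,"grip":1.5}
    - {"dx":0,"dy":0,"dz":0.3,"rx":0,"ry":0,"rz":0,"grip":1.5}
    - {"dx":0,"dy":0,"dz":0.3,"rx":0,"ry":0,"rz":0,"grip":1.5}

```text
clock: 17.2
ee_pos: [458.5, -246.8, 83.3]
eef_rot: [[-1.0, 0.0, 0.0], [0.0, 1.0, -0.0], [-0.0, -0.0, -1.0]]
force: [0.5, 0.2, -2.4]
opening: 21.7
finger_force: 30.0
```

servo_tool:
  series:
    - {"dx":0,"dy":0,"dz":0.2,"rx":0,"ry":0,"rz":0,"grip":1.5}
    - {"dx":0,"dy":0,"dz":0.4,"rx":0,"ry":0,"rz":0,"grip":1.5}
    - {"dx":0,"dy":0,"dz":0.48,"rx":0,"ry":0,"rz":0,"grip":1.5}
    - {"dx":0,"dy":0,"dz":0.48,"rx":0,"ry":0,"rz":0,"grip":1.5}
    - {"dx":0,"dy":0,"dz":0.48,"rx":0,"ry":0,"rz":0,"grip":1.5}

```text
clock: 17.62
ee_pos: [458.5, -246.7, 78.4]
eef_rot: [[-1.0, 0.0, -0.0], [0.0, 1.0, 0.0], [0.0, 0.0, -1.0]]
force: [-0.2, 0.5, -1.9]
opening: 22.0
finger_force: 30.0
```

servo_tool:
  series:
    - {"dx":0,"dy":0,"dz":0.06,"rx":0,"ry":0,"rz":0,"grip":1.5}
    - {"dx":0,"dy":0,"dz":0.06,"rx":0,"ry":0,"rz":0,"grip":1.5}
    - {"dx":0,"dy":0,"dz":0.06,"rx":0,"ry":0,"rz":0,"grip":1.5}

```text
clock: 17.87
ee_pos: [458.6, -246.7, 78.3]
eef_rot: [[-1.0, 0.0, 0.0], [0.0, 1.0, 0.0], [-0.0, 0.0, -1.0]]
force: [-2.4, 2.8, 7.7]
opening: 21.8
finger_force: 30.0
```

servo_tool:
  series:
    - {"dx":0,"dy":0,"dz":0,"rx":0,"ry":0,"rz":0,"grip":5}
    - {"dx":0,"dy":0,"dz":0,"rx":0,"ry":0,"rz":0,"grip":7}
    - {"dx":0,"dy":0,"dz":0,"rx":0,"ry":0,"rz":0,"grip":7}
    - {"dx":0,"dy":0,"dz":0,"rx":0,"ry":0,"rz":0,"grip":7}
    - {"dx":0,"dy":0,"dz":-1,"rx":0,"ry":0,"rz":0,"grip":7}
    - {"dx":0,"dy":0,"dz":-4,"rx":0,"ry":0,"rz":0,"grip":8}
    - {"dx":0,"dy":0,"dz":-8,"rx":0,"ry":0,"rz":0,"grip":9}
    - {"dx":0,"dy":0,"dz":-12,"rx":0,"ry":0,"rz":0,"grip":9}

```text
clock: 18.53
ee_pos: [457.8, -246.3, 199.4]
eef_rot: [[-1.0, 0.0, -0.001], [0.0, 1.0, 0.001], [0.001, 0.001, -1.0]]
force: [-0.1, 0.3, -0.0]
opening: 72.5
finger_force: 0.0
```

```bash
python3 - <<'E'
from h import *
import pickle
o=robot.get_obs();print(o["clock"],o["ee_pos"],o["eef_rot"].round(4))
i=cams.camera_info("wrist");im=cams.capture("wrist")
top=cams.capture("top")
a=cv2.resize(im[:270],(512,270));b=cv2.resize(top[160:290,150:420],(512,247),interpolation=cv2.INTER_CUBIC)
cv2.imwrite("pics/w4.png",np.vstack([a,b]))
E
```

```text
18.5333 [ 457.7791075  -246.3122667   199.44083544] [[-1.0e+00  1.0e-04 -1.5e-03]
 [ 1.0e-04  1.0e+00  8.0e-04]
 [ 1.5e-03  8.0e-04 -1.0e+00]]
```

View pics/w4.png

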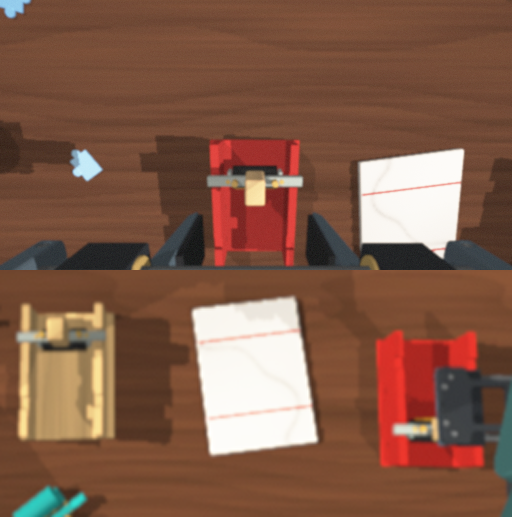

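The wrist view shows the roller seated with both crossbar ends in the red rack's near notches, and the top view shows the second roller still in the wooden rack. I'll fetch that one now.

servo_tool:
  series:
    - {"dx":-1,"dy":4,"dz":0,"rx":0,"ry":0,"rz":-1.9,"grip":9}
    - {"dx":-2,"dy":8,"dz":0,"rx":0,"ry":0,"rz":-1.9,"grip":9}
    - {"dx":-3,"dy":12,"dz":0,"rx":0,"ry":0,"rz":-1.9,"grip":9}
    - {"dx":-4,"dy":16,"dz":0,"rx":0,"ry":0,"rz":-1.9,"grip":9}
    - {"dx":-5,"dy":20,"dz":0,"rx":0,"ry":0,"rz":-1.9,"grip":9}
    - {"dx":-6,"dy":24,"dz":0,"rx":0,"ry":0,"rz":-1.9,"grip":9}
    - {"dx":-7,"dy":28,"dz":0,"rx":0,"ry":0,"rz":-1.9,"grip":9}
    - {"dx":-8,"dy":32,"dz":0,"rx":0,"ry":0,"rz":-1.9,"grip":9}

```text
clock: 19.3
ee_pos: [538.6, 75.4, 198.5]
eef_rot: [[-0.999, -0.033, 0.001], [-0.033, 0.999, -0.0], [-0.001, -0.0, -1.0]]
force: [0.9, -0.9, 0.2]
opening: 89.8
finger_force: 0.0
```

```bash
python3 - <<'E'
from h import *
o=robot.get_obs();print(o["clock"],o["ee_pos"],o["eef_rot"].round(3),totool([579.5,264.2,78.3],o))
E
```

```text
19.3 [538.60509941  75.37685151 198.506057  ] [[-0.999 -0.033  0.001]
 [-0.033  0.999 -0.   ]
 [-0.001 -0.    -1.   ]] [-4.70453761 18.73707599 12.02289539]
```

servo_tool:
  series:
    - {"dx":-1,"dy":4,"dz":1,"rx":0,"ry":0,"rz":0,"grip":9}
    - {"dx":-2,"dy":8,"dz":2,"rx":0,"ry":0,"rz":0,"grip":9}
    - {"dx":-3,"dy":12,"dz":3,"rx":0,"ry":0,"rz":0,"grip":9}
    - {"dx":-4,"dy":16,"dz":4,"rx":0,"ry":0,"rz":0,"grip":9}
    - {"dx":-4.7,"dy":18.5,"dz":5,"rx":0,"ry":0,"rz":0,"grip":7}
    - {"dx":-4.7,"dy":18.5,"dz":6,"rx":0,"ry":0,"rz":0,"grip":6}
    - {"dx":-4.7,"dy":18.5,"dz":6,"rx":0,"ry":0,"rz":0,"grip":6}
    - {"dx":-4.7,"dy":18.5,"dz":6,"rx":0,"ry":0,"rz":0,"grip":6}

```text
clock: 19.97
ee_pos: [578.8, 259.1, 137.6]
eef_rot: [[-0.999, -0.033, -0.001], [-0.033, 0.999, -0.001], [0.001, -0.001, -1.0]]
force: [0.1, -0.4, 0.6]
opening: 66.4
finger_force: 0.0
```

```bash
python3 - <<'E'
from h import *
o=robot.get_obs();print(o["clock"],o["ee_pos"],o["eef_rot"].round(3),totool([579.5,264.2,78.3],o))
E
```

```text
19.9667 [578.8069023  259.14386443 137.63812713] [[-0.999 -0.033 -0.001]
 [-0.033  0.999 -0.001]
 [ 0.001 -0.001 -1.   ]] [-0.09397486  0.5066239   5.93338716]
```

servo_tool:
  series:
    - {"dx":0,"dy":0.4,"dz":2.5,"rx":0,"ry":0,"rz":0,"grip":6}
    - {"dx":0,"dy":0.4,"dz":5,"rx":0,"ry":0,"rz":0,"grip":6}
    - {"dx":0,"dy":0.4,"dz":5.95,"rx":0,"ry":0,"rz":0,"grip":6}
    - {"dx":0,"dy":0.4,"dz":5.95,"rx":0,"ry":0,"rz":0,"grip":5}
    - {"dx":0,"dy":0.4,"dz":5.95,"rx":0,"ry":0,"rz":0,"grip":1.5}
    - {"dx":0,"dy":0.4,"dz":5.95,"rx":0,"ry":0,"rz":0,"grip":1.5}
    - {"dx":0,"dy":0.4,"dz":5.95,"rx":0,"ry":0,"rz":0,"grip":1.5}
    - {"dx":0,"dy":0.4,"dz":5.95,"rx":0,"ry":0,"rz":0,"grip":1.5}

```text
clock: 20.63
ee_pos: [580.0, 263.8, 79.6]
eef_rot: [[-0.999, -0.033, 0.002], [-0.033, 0.999, 0.001], [-0.002, 0.001, -1.0]]
force: [-0.3, 0.3, 0.2]
opening: 29.6
finger_force: 0.0
```

servo_tool:
  series:
    - {"dx":0,"dy":0,"dz":0,"rx":0,"ry":0,"rz":0,"grip":1.5}
    - {"dx":0,"dy":0,"dz":0,"rx":0,"ry":0,"rz":0,"grip":1.5}
    - {"dx":0,"dy":0,"dz":0,"rx":0,"ry":0,"rz":0,"grip":1.5}
    - {"dx":0,"dy":0,"dz":0,"rx":0,"ry":0,"rz":0,"grip":1.5}
    - {"dx":0,"dy":0,"dz":0,"rx":0,"ry":0,"rz":0,"grip":1.5}

```text
clock: 21.05
ee_pos: [579.8, 263.8, 79.1]
eef_rot: [[-0.999, -0.033, 0.001], [-0.033, 0.999, 0.0], [-0.001, 0.0, -1.0]]
force: [-1.2, -1.3, 7.3]
opening: 21.8
finger_force: 30.0
```

servo_tool:
  series:
    - {"dx":0,"dy":0,"dz":-3,"rx":0,"ry":0,"rz":0,"grip":1.5}
    - {"dx":0,"dy":0,"dz":-6.5,"rx":0,"ry":0,"rz":0,"grip":1.5}
    - {"dx":0,"dy":-2,"dz":-9,"rx":0,"ry":0,"rz":0,"grip":1.5}
    - {"dx":-0.2,"dy":-6,"dz":-9,"rx":0,"ry":0,"rz":-1.5,"grip":1.5}
    - {"dx":-0.4,"dy":-10,"dz":-9,"rx":0,"ry":0,"rz":-3,"grip":1.5}
    - {"dx":-0.6,"dy":-14,"dz":-9,"rx":0,"ry":0,"rz":-4,"grip":1.5}
    - {"dx":-0.8,"dy":-18,"dz":-9,"rx":0,"ry":0,"rz":-5,"grip":1.5}
    - {"dx":-0.9,"dy":-22,"dz":-7,"rx":0,"ry":0,"rz":-5.8,"grip":1.5}

```text
clock: 21.72
ee_pos: [597.2, 45.0, 152.5]
eef_rot: [[-0.991, -0.135, 0.005], [-0.135, 0.991, 0.0], [-0.005, -0.001, -1.0]]
force: [2.2, -0.3, -1.6]
opening: 21.9
finger_force: 30.0
```

```bash
python3 - <<'E'
from h import *
o=robot.get_obs();print(o["clock"],o["ee_pos"],o["eef_rot"].round(3),totool([599.5,8.7,72],o))
E
```

```text
21.7167 [597.15182311  44.97440659 152.53696529] [[-0.991 -0.135  0.005]
 [-0.135  0.991  0.   ]
 [-0.005 -0.001 -1.   ]] [ 0.29443883 -3.62181553  8.05426911]
```

servo_tool:
  series:
    - {"dx":0.1,"dy":-2,"dz":2,"rx":0,"ry":0,"rz":0,"grip":1.5}
    - {"dx":0.1,"dy":-3.3,"dz":4.5,"rx":0,"ry":0,"rz":0,"grip":1.5}
    - {"dx":0.1,"dy":-3.3,"dz":6.5,"rx":0,"ry":0,"rz":0,"grip":1.5}
    - {"dx":0.1,"dy":-3.3,"dz":7.7,"rx":0,"ry":0,"rz":0,"grip":1.5}
    - {"dx":0.1,"dy":-3.3,"dz":7.7,"rx":0,"ry":0,"rz":0,"grip":1.5}
    - {"dx":0.1,"dy":-3.3,"dz":7.7,"rx":0,"ry":0,"rz":0,"grip":1.5}

```text
clock: 22.22
ee_pos: [598.6, 14.4, 72.7]
eef_rot: [[-0.991, -0.134, -0.001], [-0.134, 0.991, 0.0], [0.001, 0.0, -1.0]]
force: [0.1, 0.2, -1.8]
opening: 21.6
finger_force: 30.0
```

servo_tool:
  series:
    - {"dx":0,"dy":0,"dz":0.15,"rx":0,"ry":0,"rz":0,"grip":1.5}
    - {"dx":0,"dy":0,"dz":0.15,"rx":0,"ry":0,"rz":0,"grip":1.5}
    - {"dx":0,"dy":0,"dz":0.15,"rx":0,"ry":0,"rz":0,"grip":1.5}
    - {"dx":0,"dy":0,"dz":0.15,"rx":0,"ry":0,"rz":0,"grip":1.5}

```text
clock: 22.55
ee_pos: [599.2, 14.2, 72.0]
eef_rot: [[-0.991, -0.134, 0.001], [-0.134, 0.991, -0.0], [-0.001, -0.0, -1.0]]
force: [-0.0, 0.3, -2.7]
opening: 21.3
finger_force: 30.0
```

servo_tool:
  series:
    - {"dx":0.25,"dy":-0.5,"dz":0.2,"rx":0,"ry":0,"rz":0,"grip":1.5}
    - {"dx":0.25,"dy":-0.5,"dz":0.35,"rx":0,"ry":0,"rz":0,"grip":1.5}
    - {"dx":0.25,"dy":-0.5,"dz":0.35,"rx":0,"ry":0,"rz":0,"grip":1.5}
    - {"dx":0.25,"dy":-0.5,"dz":0.35,"rx":0,"ry":0,"rz":0,"grip":1.5}

```text
clock: 22.88
ee_pos: [596.9, 8.6, 67.6]
eef_rot: [[-0.991, -0.134, -0.0], [-0.134, 0.991, -0.0], [0.0, 0.0, -1.0]]
force: [0.7, -0.7, -1.8]
opening: 22.1
finger_force: 30.0
```

servo_tool:
  series:
    - {"dx":0,"dy":0,"dz":0.1,"rx":0,"ry":0,"rz":0,"grip":1.5}
    - {"dx":0,"dy":0,"dz":0.1,"rx":0,"ry":0,"rz":0,"grip":1.5}
    - {"dx":0,"dy":0,"dz":0.1,"rx":0,"ry":0,"rz":0,"grip":1.5}

```text
clock: 23.13
ee_pos: [597.0, 8.7, 66.7]
eef_rot: [[-0.991, -0.134, -0.0], [-0.134, 0.991, -0.0], [0.0, -0.0, -1.0]]
force: [-0.1, -0.3, -3.0]
opening: 21.6
finger_force: 30.0
```

servo_tool:
  series:
    - {"dx":0,"dy":0,"dz":0.1,"rx":0,"ry":0,"rz":0,"grip":1.5}
    - {"dx":0,"dy":0,"dz":0.1,"rx":0,"ry":0,"rz":0,"grip":1.5}
    - {"dx":0,"dy":0,"dz":0.1,"rx":0,"ry":0,"rz":0,"grip":1.5}

```text
clock: 23.38
ee_pos: [597.0, 8.8, 65.7]
eef_rot: [[-0.991, -0.134, -0.0], [-0.134, 0.991, 0.0], [0.0, 0.0, -1.0]]
force: [0.4, 0.4, -2.6]
opening: 21.8
finger_force: 30.0
```

servo_tool:
  series:
    - {"dx":0,"dy":0,"dz":0.1,"rx":0,"ry":0,"rz":0,"grip":1.5}
    - {"dx":0,"dy":0,"dz":0.1,"rx":0,"ry":0,"rz":0,"grip":1.5}
    - {"dx":0,"dy":0,"dz":0.1,"rx":0,"ry":0,"rz":0,"grip":1.5}

```text
clock: 23.63
ee_pos: [597.3, 8.7, 65.0]
eef_rot: [[-0.991, -0.134, 0.0], [-0.134, 0.991, 0.0], [-0.0, -0.0, -1.0]]
force: [-0.7, 0.9, 1.1]
opening: 21.8
finger_force: 30.0
```

servo_tool:
  series:
    - {"dx":0,"dy":0,"dz":0.06,"rx":0,"ry":0,"rz":0,"grip":1.5}
    - {"dx":0,"dy":0,"dz":0.06,"rx":0,"ry":0,"rz":0,"grip":1.5}
    - {"dx":0,"dy":0,"dz":0.06,"rx":0,"ry":0,"rz":0,"grip":1.5}

```text
clock: 23.88
ee_pos: [597.3, 8.7, 64.4]
eef_rot: [[-0.991, -0.134, 0.001], [-0.134, 0.991, 0.0], [-0.001, -0.0, -1.0]]
force: [-1.3, 0.6, 3.7]
opening: 21.8
finger_force: 30.0
```

servo_tool:
  series:
    - {"dx":0.2,"dy":0,"dz":0.01,"rx":0,"ry":0,"rz":0,"grip":1.5}
    - {"dx":0.4,"dy":0,"dz":0.01,"rx":0,"ry":0,"rz":0,"grip":1.5}
    - {"dx":0.4,"dy":0,"dz":0.01,"rx":0,"ry":0,"rz":0,"grip":1.5}
    - {"dx":0.4,"dy":0,"dz":0.01,"rx":0,"ry":0,"rz":0,"grip":1.5}

```text
clock: 24.22
ee_pos: [592.9, 8.1, 64.2]
eef_rot: [[-0.991, -0.134, 0.0], [-0.134, 0.991, -0.0], [0.0, -0.0, -1.0]]
force: [0.0, 0.4, 5.1]
opening: 21.7
finger_force: 30.0
```

servo_tool:
  series:
    - {"dx":0.2,"dy":0,"dz":0,"rx":0,"ry":0,"rz":0,"grip":1.5}
    - {"dx":0.4,"dy":0,"dz":0,"rx":0,"ry":0,"rz":0,"grip":1.5}
    - {"dx":0.5,"dy":0,"dz":0,"rx":0,"ry":0,"rz":0,"grip":1.5}
    - {"dx":0.5,"dy":0,"dz":0,"rx":0,"ry":0,"rz":0,"grip":1.5}

```text
clock: 24.55
ee_pos: [587.8, 7.4, 64.1]
eef_rot: [[-0.991, -0.134, -0.0], [-0.134, 0.991, -0.0], [0.0, -0.0, -1.0]]
force: [-0.5, -0.3, 5.2]
opening: 21.8
finger_force: 30.0
```

servo_tool:
  series:
    - {"dx":0.2,"dy":0,"dz":0,"rx":0,"ry":0,"rz":0,"grip":1.5}
    - {"dx":0.4,"dy":0,"dz":0,"rx":0,"ry":0,"rz":0,"grip":1.5}
    - {"dx":0.6,"dy":0,"dz":0,"rx":0,"ry":0,"rz":0,"grip":1.5}
    - {"dx":0.6,"dy":0,"dz":0,"rx":0,"ry":0,"rz":0,"grip":1.5}

```text
clock: 24.88
ee_pos: [581.7, 6.6, 64.1]
eef_rot: [[-0.991, -0.134, -0.0], [-0.134, 0.991, -0.0], [0.0, -0.0, -1.0]]
force: [0.4, -0.4, 5.6]
opening: 21.9
finger_force: 30.0
```

servo_tool:
  series:
    - {"dx":0.2,"dy":0,"dz":0,"rx":0,"ry":0,"rz":0,"grip":1.5}
    - {"dx":0.4,"dy":0,"dz":0,"rx":0,"ry":0,"rz":0,"grip":1.5}
    - {"dx":0.5,"dy":0,"dz":0,"rx":0,"ry":0,"rz":0,"grip":1.5}
    - {"dx":0.5,"dy":0,"dz":0,"rx":0,"ry":0,"rz":0,"grip":1.5}

```text
clock: 25.22
ee_pos: [576.8, 6.0, 64.1]
eef_rot: [[-0.991, -0.134, -0.0], [-0.134, 0.991, -0.0], [0.0, -0.0, -1.0]]
force: [-1.1, -0.9, 5.1]
opening: 21.9
finger_force: 30.0
```

servo_tool:
  series:
    - {"dx":0.2,"dy":0,"dz":0,"rx":0,"ry":0,"rz":0,"grip":1.5}
    - {"dx":0.4,"dy":0,"dz":0,"rx":0,"ry":0,"rz":0,"grip":1.5}
    - {"dx":0.6,"dy":0,"dz":0,"rx":0,"ry":0,"rz":0,"grip":1.5}
    - {"dx":0.8,"dy":0,"dz":0,"rx":0,"ry":0,"rz":0,"grip":1.5}
    - {"dx":0.8,"dy":0,"dz":0,"rx":0,"ry":0,"rz":0,"grip":1.5}

```text
clock: 25.63
ee_pos: [568.8, 4.9, 64.1]
eef_rot: [[-0.991, -0.134, -0.0], [-0.134, 0.991, -0.0], [0.0, -0.0, -1.0]]
force: [-0.6, -0.1, 5.0]
opening: 21.7
finger_force: 30.0
```

servo_tool:
  series:
    - {"dx":0.2,"dy":0,"dz":0,"rx":0,"ry":0,"rz":0,"grip":1.5}
    - {"dx":0.4,"dy":0,"dz":0,"rx":0,"ry":0,"rz":0,"grip":1.5}
    - {"dx":0.6,"dy":0,"dz":0,"rx":0,"ry":0,"rz":0,"grip":1.5}
    - {"dx":0.8,"dy":0,"dz":0,"rx":0,"ry":0,"rz":0,"grip":1.5}
    - {"dx":0.8,"dy":0,"dz":0,"rx":0,"ry":0,"rz":0,"grip":1.5}

```text
clock: 26.05
ee_pos: [560.9, 3.8, 64.1]
eef_rot: [[-0.991, -0.134, -0.0], [-0.134, 0.991, -0.0], [0.0, -0.0, -1.0]]
force: [-0.0, -0.1, 5.0]
opening: 22.0
finger_force: 30.0
```

servo_tool:
  series:
    - {"dx":0.2,"dy":0,"dz":0,"rx":0,"ry":0,"rz":0,"grip":1.5}
    - {"dx":0.5,"dy":0,"dz":0,"rx":0,"ry":0,"rz":0,"grip":1.5}
    - {"dx":0.8,"dy":0,"dz":0,"rx":0,"ry":0,"rz":0,"grip":1.5}
    - {"dx":1.1,"dy":0,"dz":0,"rx":0,"ry":0,"rz":0,"grip":1.5}
    - {"dx":1.4,"dy":0,"dz":0,"rx":0,"ry":0,"rz":0,"grip":1.5}
    - {"dx":1.4,"dy":0,"dz":0,"rx":0,"ry":0,"rz":0,"grip":1.5}

```text
clock: 26.55
ee_pos: [546.8, 1.9, 64.0]
eef_rot: [[-0.991, -0.134, -0.0], [-0.134, 0.991, -0.0], [0.0, -0.0, -1.0]]
force: [-0.4, 0.2, 5.9]
opening: 22.1
finger_force: 30.0
```

servo_tool:
  series:
    - {"dx":0.2,"dy":0,"dz":0,"rx":0,"ry":0,"rz":0,"grip":1.5}
    - {"dx":0.5,"dy":0,"dz":0,"rx":0,"ry":0,"rz":0,"grip":1.5}
    - {"dx":0.8,"dy":0,"dz":0,"rx":0,"ry":0,"rz":0,"grip":1.5}
    - {"dx":1.1,"dy":0,"dz":0,"rx":0,"ry":0,"rz":0,"grip":1.5}
    - {"dx":1.4,"dy":0,"dz":0,"rx":0,"ry":0,"rz":0,"grip":1.5}
    - {"dx":1.4,"dy":0,"dz":0,"rx":0,"ry":0,"rz":0,"grip":1.5}

```text
clock: 27.05
ee_pos: [532.9, 0.1, 64.0]
eef_rot: [[-0.991, -0.134, -0.0], [-0.134, 0.991, -0.0], [0.0, -0.0, -1.0]]
force: [-0.6, -0.2, 5.9]
opening: 21.9
finger_force: 30.0
```

servo_tool:
  series:
    - {"dx":0.2,"dy":0,"dz":-0.01,"rx":0,"ry":0,"rz":0,"grip":1.5}
    - {"dx":0.5,"dy":0,"dz":-0.01,"rx":0,"ry":0,"rz":0,"grip":1.5}
    - {"dx":0.8,"dy":0,"dz":-0.01,"rx":0,"ry":0,"rz":0,"grip":1.5}
    - {"dx":1.1,"dy":0,"dz":-0.01,"rx":0,"ry":0,"rz":0,"grip":1.5}
    - {"dx":1.4,"dy":0,"dz":-0.01,"rx":0,"ry":0,"rz":0,"grip":1.5}
    - {"dx":1.4,"dy":0,"dz":-0.01,"rx":0,"ry":0,"rz":0,"grip":1.5}

```text
clock: 27.55
ee_pos: [518.8, -1.8, 64.0]
eef_rot: [[-0.991, -0.134, -0.001], [-0.134, 0.991, -0.0], [0.001, 0.0, -1.0]]
force: [-1.0, 0.3, 5.5]
opening: 21.4
finger_force: 30.0
```

servo_tool:
  series:
    - {"dx":0.2,"dy":0,"dz":0,"rx":0,"ry":0,"rz":0,"grip":1.5}
    - {"dx":0.5,"dy":0,"dz":0,"rx":0,"ry":0,"rz":0,"grip":1.5}
    - {"dx":0.8,"dy":0,"dz":0,"rx":0,"ry":0,"rz":0,"grip":1.5}
    - {"dx":1.1,"dy":0,"dz":0,"rx":0,"ry":0,"rz":0,"grip":1.5}
    - {"dx":1.4,"dy":0,"dz":0,"rx":0,"ry":0,"rz":0,"grip":1.5}
    - {"dx":1.4,"dy":0,"dz":0,"rx":0,"ry":0,"rz":0,"grip":1.5}

```text
clock: 28.05
ee_pos: [504.9, -3.7, 64.0]
eef_rot: [[-0.991, -0.134, -0.001], [-0.134, 0.991, -0.0], [0.001, 0.0, -1.0]]
force: [-0.8, -0.2, 4.3]
opening: 21.7
finger_force: 30.0
```

servo_tool:
  series:
    - {"dx":0.2,"dy":0,"dz":0,"rx":0,"ry":0,"rz":0,"grip":1.5}
    - {"dx":0.5,"dy":0,"dz":0,"rx":0,"ry":0,"rz":0,"grip":1.5}
    - {"dx":0.8,"dy":0,"dz":0,"rx":0,"ry":0,"rz":0,"grip":1.5}
    - {"dx":1.1,"dy":0,"dz":0,"rx":0,"ry":0,"rz":0,"grip":1.5}
    - {"dx":1.4,"dy":0,"dz":0,"rx":0,"ry":0,"rz":0,"grip":1.5}
    - {"dx":1.4,"dy":0,"dz":0,"rx":0,"ry":0,"rz":0,"grip":1.5}

```text
clock: 28.55
ee_pos: [491.0, -5.6, 64.0]
eef_rot: [[-0.991, -0.134, -0.001], [-0.134, 0.991, -0.0], [0.001, 0.0, -1.0]]
force: [0.2, -1.3, 5.0]
opening: 21.5
finger_force: 30.0
```

servo_tool:
  series:
    - {"dx":0.2,"dy":0,"dz":0,"rx":0,"ry":0,"rz":0,"grip":1.5}
    - {"dx":0.5,"dy":0,"dz":0,"rx":0,"ry":0,"rz":0,"grip":1.5}
    - {"dx":0.8,"dy":0,"dz":0,"rx":0,"ry":0,"rz":0,"grip":1.5}
    - {"dx":1.0,"dy":0,"dz":0,"rx":0,"ry":0,"rz":0,"grip":1.5}
    - {"dx":1.0,"dy":0,"dz":0,"rx":0,"ry":0,"rz":0,"grip":1.5}
    - {"dx":1.0,"dy":0,"dz":0,"rx":0,"ry":0,"rz":0,"grip":1.5}

```text
clock: 29.05
ee_pos: [481.4, -6.9, 64.1]
eef_rot: [[-0.991, -0.134, -0.0], [-0.134, 0.991, -0.0], [0.0, -0.0, -1.0]]
force: [-0.4, -0.1, 5.9]
opening: 21.1
finger_force: 30.0
```

The second roller ran level over the whole pass, at a steady 64.0-64.2 mm TCP height and about 6.5-8 N. It goes back to the wooden rack's near slot.

servo_tool:
  series:
    - {"dx":0,"dy":0,"dz":-3,"rx":0,"ry":0,"rz":0,"grip":1.5}
    - {"dx":0,"dy":1,"dz":-7,"rx":0,"ry":0,"rz":0,"grip":1.5}
    - {"dx":-0.7,"dy":4,"dz":-10,"rx":0,"ry":0,"rz":2,"grip":1.5}
    - {"dx":-1.4,"dy":8,"dz":-10,"rx":0,"ry":0,"rz":4,"grip":1.5}
    - {"dx":-2.1,"dy":12,"dz":-10,"rx":0,"ry":0,"rz":5.75,"grip":1.5}
    - {"dx":-2.8,"dy":16,"dz":-10,"rx":0,"ry":0,"rz":5.75,"grip":1.5}
    - {"dx":-3.5,"dy":20,"dz":-10,"rx":0,"ry":0,"rz":5.75,"grip":1.5}
    - {"dx":-4.1,"dy":24,"dz":-10,"rx":0,"ry":0,"rz":5.75,"grip":1.5}

```text
clock: 29.72
ee_pos: [489.2, 238.1, 163.5]
eef_rot: [[-0.999, -0.034, -0.001], [-0.034, 0.999, -0.001], [0.001, -0.001, -1.0]]
force: [1.8, -0.7, -2.2]
opening: 21.9
finger_force: 30.0
```

servo_tool:
  series:
    - {"dx":-0.1,"dy":1,"dz":0,"rx":0,"ry":0,"rz":0,"grip":1.5}
    - {"dx":-0.1,"dy":1.5,"dz":0,"rx":0,"ry":0,"rz":0,"grip":1.5}
    - {"dx":-0.1,"dy":1.5,"dz":0,"rx":0,"ry":0,"rz":0,"grip":1.5}
    - {"dx":-0.1,"dy":1.5,"dz":0,"rx":0,"ry":0,"rz":0,"grip":1.5}
    - {"dx":-0.1,"dy":1.5,"dz":0,"rx":0,"ry":0,"rz":0,"grip":1.5}

```text
clock: 30.13
ee_pos: [490.8, 250.1, 163.8]
eef_rot: [[-0.999, -0.033, -0.001], [-0.033, 0.999, -0.0], [0.001, -0.0, -1.0]]
force: [0.1, 0.2, -1.7]
opening: 21.4
finger_force: 30.0
```

```bash
python3 - <<'E'
from h import *
o=robot.get_obs();print(o["clock"],o["ee_pos"],o["eef_rot"].round(3),totool([490.3,262,78.7],o))
E
```

```text
30.1333 [490.76114973 250.14203972 163.82988372] [[-0.999 -0.033 -0.001]
 [-0.033  0.999 -0.   ]
 [ 0.001 -0.    -1.   ]] [1.02069187e-03 1.19065922e+00 8.51243440e+00]
```

servo_tool:
  series:
    - {"dx":0,"dy":0.8,"dz":0,"rx":0,"ry":0,"rz":0,"grip":1.5}
    - {"dx":0,"dy":1.2,"dz":1.5,"rx":0,"ry":0,"rz":0,"grip":1.5}
    - {"dx":0,"dy":1.2,"dz":4,"rx":0,"ry":0,"rz":0,"grip":1.5}
    - {"dx":0,"dy":1.2,"dz":6.5,"rx":0,"ry":0,"rz":0,"grip":1.5}
    - {"dx":0,"dy":1.2,"dz":7.3,"rx":0,"ry":0,"rz":0,"grip":1.5}
    - {"dx":0,"dy":1.2,"dz":7.3,"rx":0,"ry":0,"rz":0,"grip":1.5}
    - {"dx":0,"dy":1.2,"dz":7.3,"rx":0,"ry":0,"rz":0,"grip":1.5}
    - {"dx":0,"dy":1.2,"dz":7.3,"rx":0,"ry":0,"rz":0,"grip":1.5}

```text
clock: 30.8
ee_pos: [491.6, 263.8, 92.5]
eef_rot: [[-0.999, -0.034, 0.002], [-0.033, 0.999, 0.001], [-0.002, 0.001, -1.0]]
force: [0.1, -0.0, -2.1]
opening: 21.9
finger_force: 30.0
```

servo_tool:
  series:
    - {"dx":0.05,"dy":-0.1,"dz":0.1,"rx":0,"ry":0,"rz":0,"grip":1.5}
    - {"dx":0.05,"dy":-0.1,"dz":0.3,"rx":0,"ry":0,"rz":0,"grip":1.5}
    - {"dx":0.05,"dy":-0.1,"dz":0.5,"rx":0,"ry":0,"rz":0,"grip":1.5}
    - {"dx":0.05,"dy":-0.1,"dz":0.6,"rx":0,"ry":0,"rz":0,"grip":1.5}
    - {"dx":0.05,"dy":-0.1,"dz":0.7,"rx":0,"ry":0,"rz":0,"grip":1.5}
    - {"dx":0.05,"dy":-0.1,"dz":0.7,"rx":0,"ry":0,"rz":0,"grip":1.5}

```text
clock: 31.3
ee_pos: [490.1, 262.5, 84.0]
eef_rot: [[-0.999, -0.034, -0.0], [-0.034, 0.999, -0.0], [0.0, -0.0, -1.0]]
force: [0.4, -0.3, -2.6]
opening: 21.5
finger_force: 30.0
```

servo_tool:
  series:
    - {"dx":0,"dy":0,"dz":0.1,"rx":0,"ry":0,"rz":0,"grip":1.5}
    - {"dx":0,"dy":0,"dz":0.2,"rx":0,"ry":0,"rz":0,"grip":1.5}
    - {"dx":0,"dy":0,"dz":0.2,"rx":0,"ry":0,"rz":0,"grip":1.5}
    - {"dx":0,"dy":0,"dz":0.2,"rx":0,"ry":0,"rz":0,"grip":1.5}

```text
clock: 31.63
ee_pos: [490.1, 262.5, 82.0]
eef_rot: [[-0.999, -0.034, -0.0], [-0.034, 0.999, -0.0], [0.0, -0.0, -1.0]]
force: [-0.9, -0.5, -2.4]
opening: 21.9
finger_force: 30.0
```

Inside the notch, and no contact force yet. I'll lower it to the seat.

servo_tool:
  series:
    - {"dx":0,"dy":0,"dz":0.1,"rx":0,"ry":0,"rz":0,"grip":1.5}
    - {"dx":0,"dy":0,"dz":0.2,"rx":0,"ry":0,"rz":0,"grip":1.5}
    - {"dx":0,"dy":0,"dz":0.3,"rx":0,"ry":0,"rz":0,"grip":1.5}
    - {"dx":0,"dy":0,"dz":0.3,"rx":0,"ry":0,"rz":0,"grip":1.5}
    - {"dx":0,"dy":0,"dz":0.3,"rx":0,"ry":0,"rz":0,"grip":1.5}

```text
clock: 32.05
ee_pos: [490.3, 262.6, 79.1]
eef_rot: [[-0.999, -0.034, 0.0], [-0.034, 0.999, 0.0], [-0.0, 0.0, -1.0]]
force: [0.1, 1.0, -1.8]
opening: 21.8
finger_force: 30.0
```

servo_tool:
  series:
    - {"dx":0,"dy":0,"dz":0.05,"rx":0,"ry":0,"rz":0,"grip":1.5}
    - {"dx":0,"dy":0,"dz":0.05,"rx":0,"ry":0,"rz":0,"grip":1.5}
    - {"dx":0,"dy":0,"dz":0.05,"rx":0,"ry":0,"rz":0,"grip":1.5}

```text
clock: 32.3
ee_pos: [490.4, 262.6, 79.1]
eef_rot: [[-0.999, -0.034, 0.0], [-0.034, 0.999, 0.0], [-0.0, 0.0, -1.0]]
force: [-2.7, -2.0, 8.6]
opening: 21.7
finger_force: 30.0
```

servo_tool:
  series:
    - {"dx":0,"dy":0,"dz":0,"rx":0,"ry":0,"rz":0,"grip":5}
    - {"dx":0,"dy":0,"dz":0,"rx":0,"ry":0,"rz":0,"grip":7}
    - {"dx":0,"dy":0,"dz":0,"rx":0,"ry":0,"rz":0,"grip":7}
    - {"dx":0,"dy":0,"dz":0,"rx":0,"ry":0,"rz":0,"grip":7}
    - {"dx":0,"dy":0,"dz":-1,"rx":0,"ry":0,"rz":0,"grip":7}
    - {"dx":0,"dy":0,"dz":-4,"rx":0,"ry":0,"rz":0,"grip":8}
    - {"dx":0,"dy":0,"dz":-8,"rx":0,"ry":0,"rz":0,"grip":9}
    - {"dx":0,"dy":0,"dz":-12,"rx":0,"ry":0,"rz":0,"grip":9}

```text
clock: 32.97
ee_pos: [489.5, 262.2, 200.2]
eef_rot: [[-0.999, -0.034, -0.001], [-0.034, 0.999, -0.001], [0.001, -0.001, -1.0]]
force: [0.4, 0.5, 0.8]
opening: 72.2
finger_force: 0.0
```

```bash
python3 - <<'E'
from h import *
o=robot.get_obs();print(o["clock"],o["ee_pos"],o["force"],o["opening"])
im=cams.capture("wrist");top=cams.capture("side")
a=cv2.resize(im[:270],(512,270));b=cv2.resize(top[130:350,150:380],(512,490),interpolation=cv2.INTER_CUBIC)[:330]
cv2.imwrite("pics/w5.png",np.vstack([a,b]))
E
```

```text
32.9667 [489.49197785 262.1847133  200.1849179 ] [0.43116418 0.45497173 0.79170991] 72.15345041916147
```

View pics/w5.png

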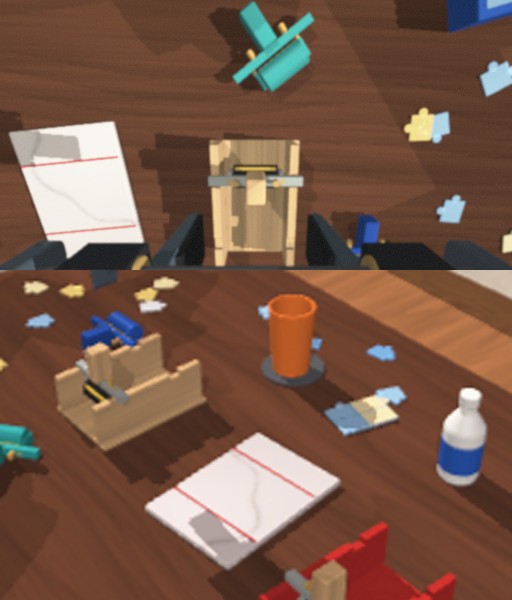

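The second roller hangs seated in the wooden rack's near notches, around (255,180), and the first is still in the red rack. Tumbler, glue and jigsaw are undisturbed, and the gripper is clear.

```bash
python3 -c "
from bench import robot
print(robot.sign_off())"
```

```text
the job is handed in; nothing more can be done
None
```

I rolled both rollers between the red lines: the one that bobbed 5 mm now hangs in the red rack and the level one in the wooden rack, job handed in at about 33 s with no force reading above about 10 N on the plate.

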